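# Clamp a lens barrel in the V-block fixture

## Robot

A 6-joint arm with a two-finger parallel gripper is mounted at the origin on the work surface. World frame = base frame: x ahead of the robot, y to its left, z up, the work surface at z = 0. Lengths are in m, angles in degrees, forces in N, time in s.
With the tool pointing down it reaches from about 0.275 to 0.775 m from the base axis. Payload 14.6 kg.
Tool frame: the origin (TCP) lies midway between the tips of the shut fingers; the grasp point (between the pads) lies env.hold_point_z behind it (env.hold_point_z is the distance from the TCP to the grasp point, in m); z points along the fingers, y is the line along which they close (so a half turn about z gives the same grasp; the last joint's range is limited). The gripper opens to 85 mm and grips with 20 to 120 N. Pads are 22 mm wide; open, the fingers measure 114 mm over their backs; the gripper's body (76 mm by 85 mm) begins 54 mm behind the grasp point. The pads swing forward as they close: fully open they stand 13 mm farther back than shut.
Start: joints at [-74.444, 15.075, -2.767, 72.158, 0, 81.102], TCP at [0.217, -0.478, 0.231] pointing down, gripper open.
Joint ranges: [-151.79, 151.79], [-50.71, 97.33], [-67.44, 78.34], [-121.81, 120.89], [-77.56, 73.72], [-180, 180]. Speed limits (degrees/s): [108.29, 108.29, 147.25, 159.86, 180, 180].

## Interface

Orientations are given as a 3x3 rotation matrix whose columns are the frame's x, y, z axes.
In Python, from station import monitor, cams, job, env gives the robot as it stands.
- The arm moves only by the tool play_rows, never from a script. Its argument "rows" is a list of rows, each an object with "slide": the shift along the tool's x, y, z normalised to -1 to 1, where 1 is 250 mm, a list of three; "rot": the turn, a rotation vector about the tool's x, y, z normalised to -1 to 1, where 1 is pi/2 rad, a list of three. A call has exactly 10 rows; each row shifts and turns the commanded pose from where the row before left it, along the tool's axes as they then stand; what a row does not reach is not made up. A row lasts 1/12 s, in which the tool goes at most 41.7 mm and 7.16 degrees, less where a joint would pass 70% of its speed; a pose out of reach is approached as far as the arm can. A call with a number of a shift or a turn outside -1 to 1 is refused whole. A call with a gripper value outside its range is refused whole. "jaw" is the closure, from 0 (fully open) to 1 (shut), set as the call begins (left out, the last holds). The fingers move at their own pace and stop on an object; the grip force is fixed at half the most. Time passes only in rows, so rows that do not move let the fingers close, or fill a call up. It gives the time, the measured TCP pose, the force, the opening and the grip force at its end, in the units of the state.
- monitor.get_obs(): the state, without advancing time (a new reading comes with each control period).
- cams.snapshot(name): name is "scene" or "top" or "wrist"; returns (picture, depth): 384x512x3 uint8, red, green, blue; 384x512 float32, m along the optical axis (not along the pixel's ray), 0 where there is no reading.
- cams.camera_model(name): a dict with "fx", "fy", "cx", "cy" (pixels), "dist_coeffs" ([k1, k2, p1, p2, k3] as OpenCV has them; the pictures are not rectified), "pose" (4x4, takes a point from camera to world coordinates). Camera axes: x right, y down, z forward; pixel columns grow to the right and rows downward; lengths in m; the calibration is good to about 2 mm. A picture is of the moment at which its call begins: read the wrist's pose just before it. camera_model takes no time and is no camera call; for the wrist camera it gives the pose at the moment of the call.
- job.finish_job(): hands the job in; it is judged then, once.
The state is a dict: "time": time; "qpos": joint angles; "joint_velocities": joint speeds; "tau": joint torques, N m; "ee_pos": TCP position; "eef_rot": TCP orientation; "ft_force": force on the tool from outside, world axes, zero at the start; "moment": the same for the moment, N m; "width": finger opening in m; "finger_force": force on a finger pad.
Only numpy, scipy, OpenCV 4.12 (cv2) and the standard library are available. Lean on these libraries where they do the work, as an engineer would, in place of code of your own. Each camera call takes 0.05 s, during which the arm holds its last target. There are 200 camera calls.

## Task

Lay the inspection lens barrel in the two V supports of the fixture, blue-ringed nose towards the stop pin, and slide it gently along the Vs until it bears on the pin with a light but definite push (about 5 N). Then swing the strap over by its orange handle and press it down until its rubber pad grips the barrel firmly and stays gripping when you let go. The lens is delicate, so feel your way with pin and pad, do not drop it, and leave the pry bar, jar and tweezers where they are.

Things in the scene. Friction and masses are not known exactly. Their poses are not given: they have to be found in the camera images.
- barrel: black cylindrical lens barrel, 30 mm diameter, 130 mm long, 0.2 to 0.36 kg, blue ring and glass at its nose. Origin at its centre on the axis; x runs along the cylinder towards the nose. Starts level on the rest, axis 36 mm above the table. Delicate: never over 20 N against the stop pin nor 30 N under the strap; let it down slowly (no drop of over 10 mm).
- nose (a point): centre of the barrel's nose face (65 mm along its x axis).
- rest: black plastic rest, 130 x 50 mm, fixed; origin under its centre, x along the barrel lying on it. Two V notches, 14 mm long at x = -45 and 45 mm, carry the barrel; between them it is free, over a floor plate 6 mm thick.
- vblock: fixed clamping fixture; origin at table height below the middle between its two V supports, z up, x along the groove towards the stop pin, strap hinge on the +y side. Base plate 10 mm thick, x -95 to 105, y -45 to 45 mm. Two 90-degree steel Vs, each 24 mm long, centred at x = -45 and 45 mm; the gap of 66 mm between them is free for fingers. Walls reach z = 46, y = +-28 mm.
- groove (a point): middle of the axis on which a seated barrel lies: x = 0, y = 0, z = 45 mm of the fixture, axes as the fixture's. When touching the pin the barrel's centre lies 0 to 10 mm beyond this point along x.
- stop: blue upright bracket at the fixture's +x end (12 x 34 x 52 mm, inner face at x = 87 mm of the fixture), with the brass stop pin through it. Origin at the middle of the bracket's foot, axes as the fixture's.
- stop_tip (a point): round brass tip (radius 8 mm) of the stop pin, the point that the nose touches; on the seated axis, set anywhere from x = 65 to 75 mm of the fixture. It is locked and rigid, so the force rises by many newtons within a millimetre: go on slowly, by feel, to about 5 N, and hold that for half a second (under 2.5 N does not count).
- strap: blue clamp strap, 16 mm wide. Origin on its hinge; its x, the hinge axis, stays parallel to the fixture's x. Level over the groove its axes agree with the fixture's; it starts 2.4 to 2.9 rad open, turned about -x up and over to the +y side. Stiff hinge (0.3 N m, about 3 N at the handle): it stays where it is left and keeps up to about 10 N of pressure at the pad.
- strap_hinge (a point): hinge axis of the strap: x = 45, y = 30, z = 62 mm of the fixture. A black rubber pad on a screw sticks out under the strap 30 mm from the hinge. How far is set anew each time (by up to 7 mm) and not measured: it meets the seated barrel with the strap anywhere from 0.05 to 0.35 rad above level. Feel for it.
- strap_handle (a point): middle of the free orange handle bar, 10 mm thick, 45 mm long, parallel to the hinge; at x = -30, y = -92, z = 36 mm of the strap. Pinched from above it turns between the fingers on its 99 mm arc. Past the hinge's 3 N each newton here gives 3.3 N at the pad: 6 to 8 N here clamps well, over 11 N is too much, and under 4 N left at the pad is too little.
- pry_bar: loose blue plastic pry bar, 145 x 16 x 6 mm, origin under its middle; bystander.
- flux_jar: loose amber jar with black cap, 44 mm diameter, 45 mm tall, origin under its base; bystander.
- tweezers: loose dark steel tweezers, 140 x 10 x 5 mm, origin under the middle; bystander.
Not all that is in view belongs to the job. Of the things like the barrel, leave any that is brown or yellow; of the rest the larger one is meant.

How it is judged:
By the outcome, as a careful person would: the job done as asked, in the order asked, and still so for the second after the job is handed in, with the robot touching nothing.
It also fails if it takes over 72 s, if anything falls off the work surface, if the arm or the gripper's body presses on something with over 40 N, if the wrist force passes 120 N, or if a joint passes its speed limit or range.

## Working session

There is one attempt and no reset: what is moved stays moved. The work goes in short steps, Python scripts to look and compute and a tool call to move; the robot and the scene stay as the last step left them, time stands still between calls to the robot, and variables do not carry over. Pictures are saved under pics/ and viewed, at most 10 in all, crops included, and the job is handed in when it is done.

Besides the shell and the picture viewer there is one more tool, called after "Call:" as a command line: name --argument value ..., lists and objects as JSON in quotes. play_rows: Moves the arm, as the interface text tells. Its arguments: {"type":"object","properties":{"rows":{"type":"array"},"jaw":{"type":"number"}},"required":["rows"]}

```bash
ls; mkdir -p pics; python3 - <<'E'
from station import monitor,cams,env
import cv2,numpy as np
o=monitor.get_obs();print({k:np.round(v,3) for k,v in o.items()},env.hold_point_z)
ims=[]
for n in("scene","top"):
    p,d=cams.snapshot(n);np.savez(f"pics/{n}0.npz",p=p,d=d);m=cams.camera_model(n);print(n,{k:np.round(v,4) for k,v in m.items()})
    cv2.imwrite(f"pics/{n}0.png",cv2.resize(p[:,:,::-1],(768,576),interpolation=cv2.INTER_CUBIC))
E
```

```text
pics
{'time': np.float64(0.0), 'qpos': array([-74.446,  15.102,  -2.806,  72.16 ,   0.   ,  81.103]), 'joint_velocities': array([ 0.022,  0.002,  0.066, -0.065,  0.145, -0.011]), 'tau': array([-7.0000e-03, -6.3761e+01,  3.8456e+01,  1.4000e-02, -0.0000e+00,
       -0.0000e+00]), 'ee_pos': array([ 0.217, -0.478,  0.231]), 'eef_rot': array([[ 0.91 ,  0.414, -0.   ],
       [ 0.414, -0.91 ,  0.001],
       [ 0.   , -0.001, -1.   ]]), 'ft_force': array([ 0.034, -0.877,  1.196]), 'moment': array([0.013, 0.031, 0.012]), 'finger_force': np.float64(0.0), 'width': np.float64(0.085)} 0.0187
scene {'fx': np.float64(416.1772), 'fy': np.float64(416.1772), 'cx': np.float64(261.4377), 'cy': np.float64(183.653), 'dist_coeffs': array([-0.1311,  0.    ,  0.    ,  0.    ,  0.    ]), 'pose': array([[ 0.8705,  0.4098, -0.2724,  0.7945],
       [ 0.4918, -0.7424,  0.4549, -0.533 ],
       [-0.0158, -0.53  , -0.8478,  1.0916],
       [ 0.    ,  0.    ,  0.    ,  1.    ]])}
top {'fx': np.float64(375.6573), 'fy': np.float64(375.6573), 'cx': np.float64(259.0007), 'cy': np.float64(184.6137), 'dist_coeffs': array([-0.084,  0.   ,  0.   ,  0.   ,  0.   ]), 'pose': array([[ 1.2100e-02, -9.9730e-01,  7.2800e-02,  3.7630e-01],
       [-9.9980e-01, -1.0900e-02,  1.6900e-02,  6.0000e-04],
       [-1.6000e-02, -7.3000e-02, -9.9720e-01,  1.0145e+00],
       [ 0.0000e+00,  0.0000e+00,  0.0000e+00,  1.0000e+00]])}
```

View pics/top0.png

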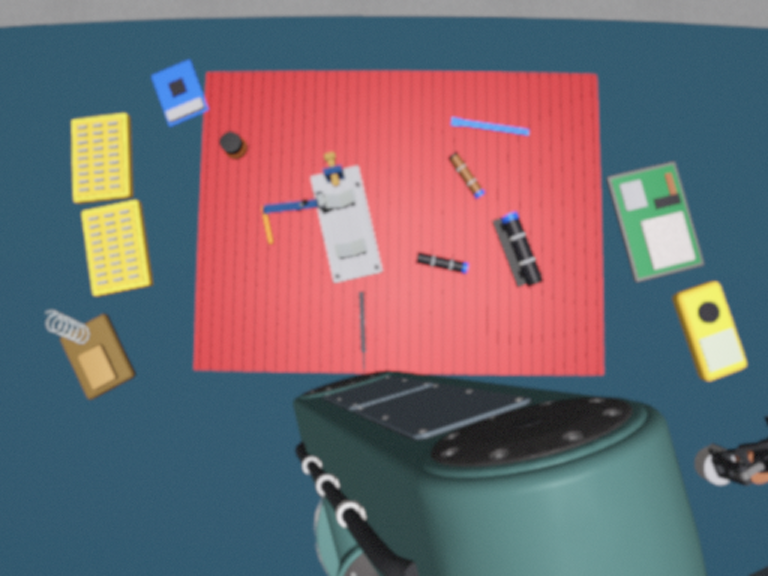

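View pics/scene0.png

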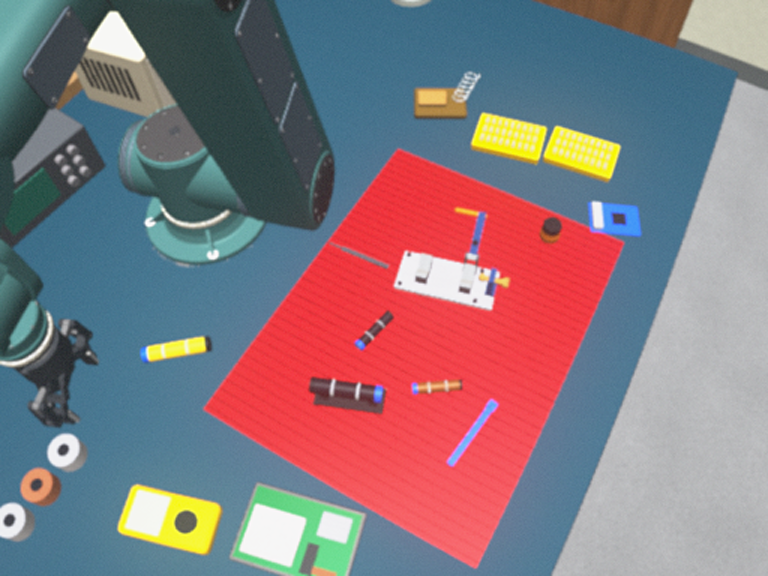

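The top view shows the barrel on its rest, with the nose at (510,217) and the tail at (533,283). The fixture plate has corners at about (311,173) and (382,271), the stop is at (334,173), and the open strap runs left to its orange handle at (267,226). The scene view agrees with this. The other lookalikes are a brown one, a yellow one and a smaller black one. Next I'll measure positions.

```bash
cat > h.py <<'E'
import numpy as np,cv2
from station import monitor,cams,env
def pts(uv,m,d=None,z=None):
    "pixels -> world, by depth or by plane height z"
    K=np.array([[m['fx'],0,m['cx']],[0,m['fy'],m['cy']],[0,0,1]])
    r=cv2.undistortPoints(np.float64(uv).reshape(-1,1,2),K,np.array(m['dist_coeffs'])).reshape(-1,2)
    r=np.c_[r,np.ones(len(r))];P=np.array(m['pose']);w=r@P[:3,:3].T;c=P[:3,3]
    s=d if d is not None else (z-c[2])/w[:,2]
    return c+w*np.reshape(s,(-1,1))
def mask(p,lo,hi): return cv2.inRange(cv2.cvtColor(p,cv2.COLOR_RGB2HSV),lo,hi)
def blob(mk,box):
    k=np.zeros_like(mk);x0,y0,x1,y1=box;k[y0:y1,x0:x1]=mk[y0:y1,x0:x1];v,u=np.nonzero(k);return np.c_[u,v]
E
python3 - <<'E'
from h import *
f=np.load('pics/top0.npz');p,d=f['p'],f['d'];m=cams.camera_model('top')
w=lambda uv:pts(uv,m,d=d[uv[:,1],uv[:,0]])
# barrel top: points above 42mm
uv=blob(np.uint8(d>0),(320,135,368,195));P=w(uv);P=P[P[:,2]>.030];print('barrel n',len(P),'zmax',P[:,2].max())
c,s,a=cv2.minAreaRect(np.float32(P[:,:2]*1000));print('rect',c,s,a)
q=P[P[:,2]>.040];q0=q[:,:2].mean(0);V=np.linalg.svd(q[:,:2]-q0)[2][0];print('axis',q0,np.degrees(np.arctan2(V[1],V[0])%np.pi))
b=blob(mask(p,(100,120,80),(130,255,255)),(320,135,368,160));print('blue',w(b).mean(0),len(b))
# base plate: bright grey
b=blob(mask(p,(0,0,130),(180,60,255)),(195,105,260,195));P=w(b);g=b[P[:,2]<.02]
print('plate n',len(g),np.median(P[:,2]))
c,s,a=cv2.minAreaRect(np.float32(pts(g,m,z=.01)[:,:2]*1000));print('plate rect',c,s,a)
h=P[P[:,2]>.03];print('V tops',len(h),h.mean(0))
for nm,lo,hi,box in(('handle',(10,130,120),(25,255,255),(165,130,190,170)),('stop',(100,120,60),(130,255,255),(213,105,235,125)),('strap',(100,120,60),(130,255,255),(170,128,213,145)),('pin',(12,80,80),(32,255,255),(210,95,235,125))):
    b=blob(mask(p,lo,hi),box);Q=w(b);print(nm,len(b),np.round(np.median(Q,0),4),np.round(np.c_[Q.min(0),Q.max(0)],3).tolist())
E
```

```text
barrel n 598 zmax 0.054628300638412175
rect (499.8959655761719, -213.9879150390625) (130.94813537597656, 30.013874053955078) 20.91979217529297
axis [ 0.49962127 -0.21314681] 21.244176160738288
blue [ 0.55132798 -0.19118703  0.04737842] 38
plate n 1846 0.009483506675700859
plate rect (546.4685668945312, 96.4419174194336) (200.89173889160156, 90.85363006591797) 13.69135856628418
V tops 377 [0.54880185 0.10040353 0.05841805]
handle 72 [0.5258 0.2228 0.0777] [[0.5, 0.549], [0.214, 0.247], [0.0, 0.082]]
stop 30 [0.63   0.1151 0.0598] [[0.624, 0.634], [0.104, 0.128], [0.046, 0.064]]
strap 85 [0.5641 0.1911 0.0753] [[0.554, 0.578], [0.147, 0.224], [0.047, 0.092]]
pin 78 [0.6459 0.1189 0.05  ] [[0.376, 0.679], [0.001, 0.134], [-0.0, 1.014]]
```

```bash
cat >> h.py <<'E'
def go(xyz,yaw,R=None,o=None):
    "first turn about tool z, then slide in tool units to reach xyz with tool x at yaw"
    o=o or monitor.get_obs();R=np.array(o['eef_rot']);c,s=np.cos(np.radians(yaw)),np.sin(np.radians(yaw))
    T=np.array([[c,s,0],[s,-c,0],[0,0,-1]]);rv=cv2.Rodrigues(R.T@T)[0].ravel()/(np.pi/2)
    print('p',np.round(o['ee_pos'],4),'F',np.round(o['ft_force'],1),'t',round(float(o['time']),2),'total rot',np.round(rv,4),'slide after',np.round(T.T@(np.array(xyz)-o['ee_pos'])/.25,4))
E
python3 -c "
from h import *
go((.4995,-.2138,.14),21.1)"
```

```text
p [ 0.2173 -0.4777  0.2309] F [-0.   0.9  0.7] t 0.1 total rot [-0.0006 -0.0001  0.0373] slide after [ 1.4332 -0.5783  0.3635]
```

Call:
play_rows --rows '[{"slide":[0,0,0],"rot":[0,0,0.037]},{"slide":[0.145,-0.058,0.037],"rot":[0,0,0]},{"slide":[0.145,-0.058,0.037],"rot":[0,0,0]},{"slide":[0.145,-0.058,0.037],"rot":[0,0,0]},{"slide":[0.145,-0.058,0.037],"rot":[0,0,0]},{"slide":[0.145,-0.058,0.037],"rot":[0,0,0]},{"slide":[0.145,-0.058,0.037],"rot":[0,0,0]},{"slide":[0.145,-0.058,0.037],"rot":[0,0,0]},{"slide":[0.145,-0.058,0.037],"rot":[0,0,0]},{"slide":[0.145,-0.058,0.037],"rot":[0,0,0]}]' --jaw 0

```text
time: 0.93
ee_pos: [0.4756, -0.2369, 0.1475]
eef_rot: [[0.933, 0.36, -0.0], [0.36, -0.933, 0.0], [-0.0, -0.0, -1.0]]
ft_force: [0.0, -1.4, 0.3]
width: 0.0858
finger_force: 0.0
```

```bash
python3 - <<'E'
from h import *
go((.4995,-.2138,.14),21.1)
m=cams.camera_model('wrist');p,d=cams.snapshot('wrist')
cv2.imwrite('pics/w1.png',p[:,:,::-1])
v,u=np.nonzero(d>0);P=pts(np.c_[u,v],m,d=d[v,u]);P=P[(P[:,2]>.03)&(P[:,2]<.06)&(abs(P[:,0]-.5)<.1)&(abs(P[:,1]+.21)<.07)]
print(len(P),P[:,2].max(),cv2.minAreaRect(np.float32(P[:,:2]*1000)))
q=P[P[:,2]>.044][:,:2];V=np.linalg.svd(q-q.mean(0),full_matrices=False)[2][0];print(q.mean(0),np.degrees(np.arctan2(V[1],V[0])%np.pi))
E
```

```text
p [ 0.4756 -0.2369  0.1475] F [ 0.  -1.4  0.3] t 0.93 total rot [-0.0001  0.0001  0.0003] slide after [ 0.1222 -0.0517  0.0299]
5908 0.052695251231617224 ((500.3679504394531, -214.2822723388672), (131.33132934570312, 30.246532440185547), 21.09442138671875)
[ 0.50536019 -0.21264278] 21.034815920277286
```

View pics/w1.png

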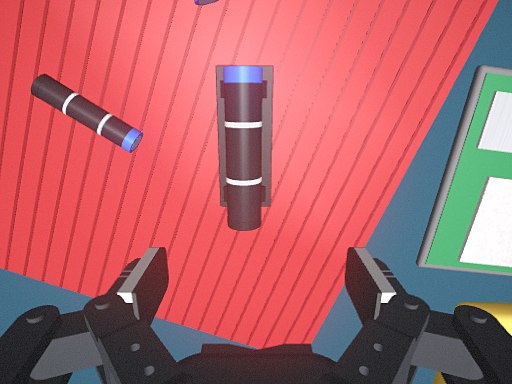

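The wrist view shows the barrel at (243,75)–(243,228) below the gripper, with the nose ahead, centred between the fingers. I'll descend and grip.

Call:
play_rows --rows '[{"slide":[0.063,-0.024,0],"rot":[0,0,0]},{"slide":[0.062,-0.024,0],"rot":[0,0,0]},{"slide":[0,0,0.12],"rot":[0,0,0]},{"slide":[0,0,0.12],"rot":[0,0,0]},{"slide":[0,0,0.1],"rot":[0,0,0]},{"slide":[0,0,0.07],"rot":[0,0,0]},{"slide":[0,0,0.05],"rot":[0,0,0]},{"slide":[0,0,0.04],"rot":[0,0,0]},{"slide":[0,0,0.03],"rot":[0,0,0]},{"slide":[0,0,0],"rot":[0,0,0]}]'

```text
time: 1.82
ee_pos: [0.4989, -0.2159, 0.0144]
eef_rot: [[0.933, 0.36, -0.001], [0.36, -0.933, 0.001], [-0.001, -0.001, -1.0]]
ft_force: [-1.0, 0.7, 0.1]
width: 0.0856
finger_force: 0.0
```

```bash
python3 -c "
from h import *
go((.5004,-.2142,.015),21.1)"
```

```text
p [ 0.4989 -0.2159  0.0144] F [-1.   0.7  0.1] t 1.82 total rot [-0.0009  0.0007  0.0002] slide after [ 0.008  -0.0041 -0.0025]
```

Call:
play_rows --rows '[{"slide":[0.008,-0.004,0],"rot":[0,0,0]},{"slide":[0,0,0],"rot":[0,0,0]},{"slide":[0,0,0],"rot":[0,0,0]},{"slide":[0,0,0],"rot":[0,0,0]},{"slide":[0,0,0],"rot":[0,0,0]},{"slide":[0,0,0],"rot":[0,0,0]},{"slide":[0,0,0],"rot":[0,0,0]},{"slide":[0,0,0],"rot":[0,0,0]},{"slide":[0,0,0],"rot":[0,0,0]},{"slide":[0,0,0],"rot":[0,0,0]}]' --jaw 1

```text
time: 2.65
ee_pos: [0.5016, -0.2152, 0.0162]
eef_rot: [[0.933, 0.36, 0.001], [0.36, -0.933, -0.001], [0.001, 0.002, -1.0]]
ft_force: [0.4, -3.0, 5.9]
width: 0.0285
finger_force: 58.8
```

Call:
play_rows --rows '[{"slide":[0,0,-0.01],"rot":[0,0,0]},{"slide":[0,0,-0.02],"rot":[0,0,0]},{"slide":[0,0,-0.03],"rot":[0,0,0]},{"slide":[0,0,-0.06],"rot":[0,0,0]},{"slide":[0,0,-0.08],"rot":[0,0,0]},{"slide":[0,0,-0.1],"rot":[0,0,0]},{"slide":[0,0,-0.1],"rot":[0,0,0]},{"slide":[0,0,-0.08],"rot":[0,0,0.041]},{"slide":[0,0,0],"rot":[0,0,0.041]},{"slide":[0,0,0],"rot":[0,0,0]}]'

```text
time: 3.48
ee_pos: [0.5013, -0.2147, 0.1371]
eef_rot: [[0.972, 0.235, 0.002], [0.235, -0.972, -0.001], [0.002, 0.001, -1.0]]
ft_force: [1.1, 0.6, -3.0]
width: 0.0283
finger_force: 59.4
```

```bash
python3 - <<'E'
from h import *
go((.5416,.0952,.15),13.7)
m=cams.camera_model('wrist');p,d=cams.snapshot('wrist');cv2.imwrite('pics/w2.png',p[:,:,::-1])
o=monitor.get_obs();R=np.array(o['eef_rot']);v,u=np.nonzero(d>0);P=(pts(np.c_[u,v],m,d=d[v,u])-o['ee_pos'])@R
q=P[(abs(P[:,1])<.02)&(abs(P[:,0])<.1)&(P[:,2]<.03)&(P[:,2]>-.06)]
print('tool-frame of barrel pts',len(q),q.min(0),q.max(0))
for a in np.arange(-.08,.08,.02):
  s=q[(q[:,0]>a)&(q[:,0]<a+.02)]
  if len(s)>20: print(round(a,2),len(s),'top z',np.percentile(s[:,2],3),'y',np.percentile(s[:,1],[2,98]))
E
```

```text
p [ 0.5013 -0.2147  0.1371] F [ 1.1  0.6 -3. ] t 3.48 total rot [ 0.0009 -0.001  -0.0014] slide after [ 0.45   -1.1661 -0.0516]
tool-frame of barrel pts 17869 [-0.03699137 -0.01999901 -0.05997585] [ 0.06539289  0.01999744 -0.00424285]
-0.04 1168 top z -0.03567358387012928 y [-0.01540618  0.01310908]
-0.02 2856 top z -0.04100179541927862 y [-0.01670168  0.0148225 ]
0.0 5154 top z -0.05703745486111498 y [-0.0194296   0.01941281]
0.02 3283 top z -0.035670158763182136 y [-0.01452343  0.01302444]
0.04 3821 top z -0.03580082638265406 y [-0.01441001  0.01313022]
0.06 1587 top z -0.03586562800027275 y [-0.01445278  0.01328322]
```

View pics/w2.png

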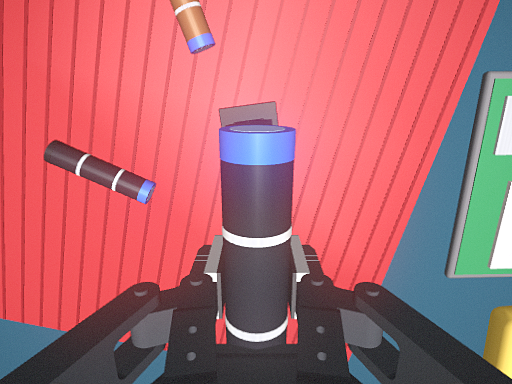

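The barrel is level in the grip, its blue nose ring at (257,145), centred between the fingers. I'll carry it over the fixture.

Call:
play_rows --rows '[{"slide":[0.02,-0.058,-0.03],"rot":[0,0,0]},{"slide":[0.046,-0.132,-0.02],"rot":[0,0,0]},{"slide":[0.048,-0.139,0],"rot":[0,0,0]},{"slide":[0.048,-0.139,0],"rot":[0,0,0]},{"slide":[0.048,-0.139,0],"rot":[0,0,0]},{"slide":[0.048,-0.139,0],"rot":[0,0,0]},{"slide":[0.048,-0.139,0],"rot":[0,0,0]},{"slide":[0.048,-0.139,0],"rot":[0,0,0]},{"slide":[0.032,-0.093,0],"rot":[0,0,0]},{"slide":[0.016,-0.047,0],"rot":[0,0,0]}]'

```text
time: 4.37
ee_pos: [0.5287, 0.0949, 0.1474]
eef_rot: [[0.97, 0.242, -0.002], [0.242, -0.97, 0.0], [-0.001, -0.001, -1.0]]
ft_force: [0.2, -0.7, -2.9]
width: 0.0285
finger_force: 59.7
```

```bash
python3 - <<'E'
from h import *
go((.53,.0918,.15),13.7)
m=cams.camera_model('wrist');p,d=cams.snapshot('wrist');cv2.imwrite('pics/w3.png',p[:,:,::-1])
v,u=np.nonzero(d>0);W=pts(np.c_[u,v],m,d=d[v,u]);C=p[v,u].astype(int)
t=np.radians(13.7);ex=np.array([np.cos(t),np.sin(t)]);ey=np.array([-ex[1],ex[0]])
X=(W[:,:2]-[.5416,.0952])@ex*1e3;Y=(W[:,:2]-[.5416,.0952])@ey*1e3;Z=W[:,2]*1e3
grey=(C.max(1)-C.min(1)<50)&(C.min(1)>90)
pl=grey&(abs(Z-10)<5)&(abs(X)<120)&(abs(Y)<60)
for a in range(60,110,10):
  s=pl&(X>a)&(X<a+10)
  if s.sum()>20: print(a,s.sum(),np.percentile(Y[s],[1,99]),Z[s].mean())
print('plate xmax',np.percentile(X[pl],99.5),'zmed',np.median(Z[pl]))
r=cv2.minAreaRect(np.float32(np.c_[X,Y][pl]));print(r)
wl=(Z>35)&(Z<55)&(abs(X-45)<20)&(abs(Y)<35)&grey;print('V',wl.sum(),np.percentile(X[wl],[1,99]),np.percentile(Y[wl],[1,99]),np.percentile(Z[wl],99))
sg=(Z>20)&(Z<70)&(X>60)&(X<130)&(abs(Y)<30);br=sg&(C[:,0]>C[:,2]+50)&(C[:,1]>C[:,2]+25);bl=sg&(C[:,2]>C[:,0]+50)
for n,k in(('brass',br),('blue',bl)): print(n,k.sum(),[np.round(np.percentile(q[k],[1,50,99]),1) for q in(X,Y,Z)] if k.sum() else '')
E
```

```text
p [0.5287 0.0949 0.1474] F [ 0.2 -0.7 -2.9] t 4.37 total rot [-0.0005  0.0009  0.0036] slide after [ 0.0021  0.0131 -0.0104]
60 1194 [-43.09401201  44.32723915] 9.615551773418906
70 1059 [-43.22331746  45.35667416] 9.947336104612573
80 1015 [-43.11789019  44.82378123] 9.427754427034538
90 755 [-43.36885099  45.41131912] 9.46752924078615
100 438 [-42.96343988  45.15991461] 9.53469098035258
plate xmax 105.35261971323212 zmed 9.48773202424441
((12.452224731445312, 0.6633377075195312), (186.8025360107422, 90.32708740234375), 0.08497615158557892)
V 931 [40.12457077 58.25728303] [-26.53695257  26.07310801] 46.11098300465726
brass 1222 [array([ 69. , 108.2, 125.3]), array([-8.4,  1. , 10.2]), array([45.7, 50. , 55.3])]
blue 875 [array([89. , 94.4, 99.8]), array([-15.2,   1. ,  17.3]), array([59.5, 61.5, 63.1])]
```

View pics/w3.png

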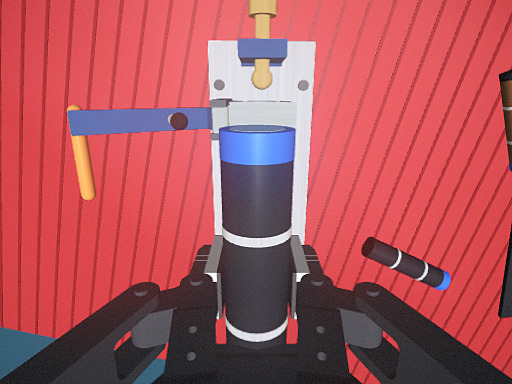

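Over the fixture, the brass tip shows at (262,72), the strap at (140,122) and the handle at (83,160). The fixture y needs about +0.8 mm, and the tip is at x≈69 mm. I'll go part way down and settle.

Call:
play_rows --rows '[{"slide":[0.016,-0.003,0.03],"rot":[0,0,0.002]},{"slide":[0,0,0.08],"rot":[0,0,0]},{"slide":[0,0,0.1],"rot":[0,0,0]},{"slide":[0,0,0.1],"rot":[0,0,0]},{"slide":[0,0,0.06],"rot":[0,0,0]},{"slide":[0,0,0.03],"rot":[0,0,0]},{"slide":[0,0,0],"rot":[0,0,0]},{"slide":[0,0,0],"rot":[0,0,0]},{"slide":[0,0,0],"rot":[0,0,0]},{"slide":[0,0,0],"rot":[0,0,0]}]'

```text
time: 5.25
ee_pos: [0.5338, 0.0935, 0.049]
eef_rot: [[0.972, 0.234, 0.002], [0.234, -0.972, -0.0], [0.002, 0.0, -1.0]]
ft_force: [-0.6, -0.8, -2.3]
width: 0.0286
finger_force: 59.7
```

```bash
python3 -c "
from h import *
go((.5338,.0935,.029),13.7)
for i in range(2):
  cams.snapshot('wrist');go((.5338,.0935,.029),13.7)"
```

```text
p [0.5338 0.0935 0.049 ] F [-0.6 -0.8 -2.3] t 5.25 total rot [ 0.0003 -0.001  -0.0016] slide after [-0.0001 -0.0001  0.0799]
p [0.5338 0.0936 0.0489] F [-0.5 -0.4 -2.8] t 5.3 total rot [ 0.0002 -0.001  -0.0015] slide after [0.     0.0004 0.0797]
p [0.5336 0.0937 0.0488] F [ 0.2  0.3 -3.5] t 5.35 total rot [ 0.0002 -0.0008 -0.0015] slide after [0.0005 0.0009 0.0791]
```

Call:
play_rows --rows '[{"slide":[0,0,0.02],"rot":[0,0,0]},{"slide":[0,0,0.02],"rot":[0,0,0]},{"slide":[0,0,0.016],"rot":[0,0,0]},{"slide":[0,0,0.012],"rot":[0,0,0]},{"slide":[0,0,0.008],"rot":[0,0,0]},{"slide":[0,0,0.004],"rot":[0,0,0]},{"slide":[0,0,0.004],"rot":[0,0,0]},{"slide":[0,0,0.004],"rot":[0,0,0]},{"slide":[0,0,0],"rot":[0,0,0]},{"slide":[0,0,0],"rot":[0,0,0]}]'

```text
time: 6.18
ee_pos: [0.5334, 0.0935, 0.0263]
eef_rot: [[0.972, 0.234, 0.001], [0.234, -0.972, -0.0], [0.0, 0.001, -1.0]]
ft_force: [-0.3, -2.7, 1.2]
width: 0.0285
finger_force: 59.9
```

Call:
play_rows --rows '[{"slide":[0,0.004,0],"rot":[0,0,0]},{"slide":[0,0,0.002],"rot":[0,0,0]},{"slide":[0,0,0.002],"rot":[0,0,0]},{"slide":[0,0,0],"rot":[0,0,0]},{"slide":[0,0,0],"rot":[0,0,0]},{"slide":[0,0,0],"rot":[0,0,0]},{"slide":[0,0,0],"rot":[0,0,0]},{"slide":[0,0,0],"rot":[0,0,0]},{"slide":[0,0,0],"rot":[0,0,0]},{"slide":[0,0,0],"rot":[0,0,0]}]'

```text
time: 7.02
ee_pos: [0.5336, 0.0928, 0.0255]
eef_rot: [[0.972, 0.235, 0.001], [0.235, -0.972, 0.0], [0.001, 0.0, -1.0]]
ft_force: [-1.8, -2.3, 6.8]
width: 0.0287
finger_force: 60.8
```

```bash
cat > f.py <<'E'
from h import *
F=[];M=[];Q=[]
for i in range(4):
  cams.snapshot('wrist');o=monitor.get_obs();F.append(o['ft_force']);M.append(o['moment']);Q.append(o['ee_pos'])
F=np.array(F);R=np.array(o['eef_rot']);print('t',o['time'],'p',np.round(np.mean(Q,0),4),'F world',F.mean(0).round(2),'sd',F.std(0).round(2),'tool',(F.mean(0)@R).round(2),'M tool',(np.mean(M,0)@R).round(2),'w',o['width'])
t=np.radians(13.7);ex=np.array([np.cos(t),np.sin(t),0]);ey=np.array([-ex[1],ex[0],0]);D=np.mean(Q,0)-[.5414,.096,0];print('fixture x,y mm',D@ex*1e3,D@ey*1e3)
E
python3 f.py
```

```text
t 7.2167 p [0.5336 0.0928 0.0255] F world [-1.99 -1.11  7.42] sd [0.4  0.35 0.26] tool [-2.19  0.62 -7.43] M tool [-0.1  -0.49 -0.17] w 0.028536721234958044
fixture x,y mm -8.38345816830961 -1.299620353968959
```

Call:
play_rows --rows '[{"slide":[0,0,-0.003],"rot":[0,0,0]},{"slide":[0.004,0,0],"rot":[0,0,0]},{"slide":[0.004,0,0],"rot":[0,0,0]},{"slide":[0.004,0,0],"rot":[0,0,0]},{"slide":[0.004,0,0],"rot":[0,0,0]},{"slide":[0.004,0,0],"rot":[0,0,0]},{"slide":[0,0,0],"rot":[0,0,0]},{"slide":[0,0,0],"rot":[0,0,0]},{"slide":[0,0,0],"rot":[0,0,0]},{"slide":[0,0,0],"rot":[0,0,0]}]'

```text
time: 8.05
ee_pos: [0.5383, 0.094, 0.0258]
eef_rot: [[0.972, 0.234, 0.0], [0.234, -0.972, 0.0], [0.0, -0.0, -1.0]]
ft_force: [1.6, -0.3, -2.0]
width: 0.0281
finger_force: 59.7
```

```bash
python3 f.py
```

```text
t 8.25 p [0.5383 0.0939 0.0258] F world [ 0.4  -0.4  -2.25] sd [0.47 0.34 0.31] tool [0.29 0.49 2.25] M tool [-0.04  0.04 -0.  ] w 0.02850261352983848
fixture x,y mm -3.529920776312774 -1.2500890892819616
```

Call:
play_rows --rows '[{"slide":[0.003,0,0],"rot":[0,0,0]},{"slide":[0.003,0,0],"rot":[0,0,0]},{"slide":[0.003,0,0],"rot":[0,0,0]},{"slide":[0.002,0,0],"rot":[0,0,0]},{"slide":[0.002,0,0],"rot":[0,0,0]},{"slide":[0.001,0,0],"rot":[0,0,0]},{"slide":[0.001,0,0],"rot":[0,0,0]},{"slide":[0.001,0,0],"rot":[0,0,0]},{"slide":[0,0,0],"rot":[0,0,0]},{"slide":[0,0,0],"rot":[0,0,0]}]'

```text
time: 9.08
ee_pos: [0.5422, 0.0949, 0.0258]
eef_rot: [[0.972, 0.235, 0.0], [0.235, -0.972, 0.0], [0.0, -0.0, -1.0]]
ft_force: [0.9, -0.4, -2.9]
width: 0.0285
finger_force: 59.7
```

```bash
python3 f.py; python3 - <<'E'
from h import *
m=cams.camera_model('wrist');p,d=cams.snapshot('wrist');o=monitor.get_obs();R=np.array(o['eef_rot'])
v,u=np.nonzero(d>0);T=(pts(np.c_[u,v],m,d=d[v,u])-o['ee_pos'])@R*1e3;C=p[v,u].astype(int)
k=(abs(T[:,1])<12)&(T[:,0]>50)&(T[:,0]<95)&(T[:,2]<-10)&(T[:,2]>-50)
br=k&(C[:,0]>C[:,2]+50)&(C[:,1]>C[:,2]+25);bl=k&(C[:,2]>C[:,0]+50)&(T[:,0]<80)
for n,s in(('brass',br),('blue',bl)): print(n,s.sum(),np.percentile(T[s],[1,50,99],axis=0).round(1).tolist())
cv2.imwrite('pics/w4.png',cv2.resize(p[40:200,180:340,::-1],None,fx=3,fy=3))
E
```

```text
t 9.2833 p [0.5422 0.0949 0.0258] F world [ 0.33 -0.21 -2.35] sd [0.27 0.2  0.13] tool [0.27 0.28 2.35] M tool [ 0.    0.   -0.03] w 0.028157500253363173
fixture x,y mm 0.46470081469152874 -1.2705157790498198
brass 1823 [[68.1, -8.3, -27.3], [77.5, -1.6, -24.1], [87.8, 5.4, -20.1]]
blue 2182 [[53.3, -11.7, -35.2], [59.5, -0.1, -32.8], [64.8, 11.7, -13.6]]
```

View pics/w4.png

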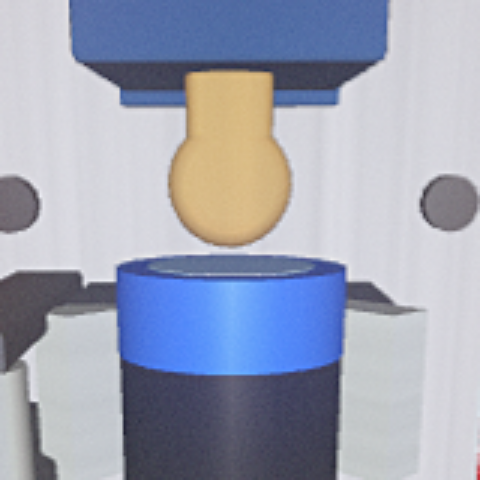

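The brass tip at (231,245 in the crop) lines up with the ring centre (231), and the gap is about 3 mm. I'll advance slowly.

Call:
play_rows --rows '[{"slide":[0.001,0,0],"rot":[0,0,0]},{"slide":[0.001,0,0],"rot":[0,0,0]},{"slide":[0.001,0,0],"rot":[0,0,0]},{"slide":[0.001,0,0],"rot":[0,0,0]},{"slide":[0.001,0,0],"rot":[0,0,0]},{"slide":[0.001,0,0],"rot":[0,0,0]},{"slide":[0.001,0,0],"rot":[0,0,0]},{"slide":[0.001,0,0],"rot":[0,0,0]},{"slide":[0,0,0],"rot":[0,0,0]},{"slide":[0,0,0],"rot":[0,0,0]}]'

```text
time: 10.17
ee_pos: [0.5441, 0.0954, 0.0258]
eef_rot: [[0.972, 0.235, 0.0], [0.235, -0.972, 0.0], [0.0, -0.0, -1.0]]
ft_force: [-0.2, 0.8, -2.3]
width: 0.0283
finger_force: 59.7
```

```bash
python3 f.py
```

```text
t 10.3667 p [0.5441 0.0953 0.0258] F world [ 0.25  0.33 -2.33] sd [0.33 0.18 0.33] tool [ 0.32 -0.26  2.33] M tool [-0.01  0.03  0.01] w 0.028583671433259305
fixture x,y mm 2.4815115657288764 -1.2793559240392995
```

Now 0.6 mm per call.

Call:
play_rows --rows '[{"slide":[0.0004,0,0],"rot":[0,0,0]},{"slide":[0.0004,0,0],"rot":[0,0,0]},{"slide":[0.0004,0,0],"rot":[0,0,0]},{"slide":[0.0004,0,0],"rot":[0,0,0]},{"slide":[0.0004,0,0],"rot":[0,0,0]},{"slide":[0.0004,0,0],"rot":[0,0,0]},{"slide":[0,0,0],"rot":[0,0,0]},{"slide":[0,0,0],"rot":[0,0,0]},{"slide":[0,0,0],"rot":[0,0,0]},{"slide":[0,0,0],"rot":[0,0,0]}]'

```text
time: 11.2
ee_pos: [0.5446, 0.0955, 0.0258]
eef_rot: [[0.972, 0.235, -0.0], [0.235, -0.972, 0.0], [-0.0, -0.0, -1.0]]
ft_force: [-0.8, -0.7, -1.6]
width: 0.0285
finger_force: 59.7
```

```bash
python3 f.py
```

```text
t 11.4 p [0.5447 0.0955 0.0258] F world [ 0.02 -0.4  -2.17] sd [0.24 0.41 0.5 ] tool [-0.07  0.39  2.17] M tool [-0.01 -0.02 -0.01] w 0.028106394494894636
fixture x,y mm 3.0574214621972535 -1.279067480461191
```

Call:
play_rows --rows '[{"slide":[0.0004,0,0],"rot":[0,0,0]},{"slide":[0.0004,0,0],"rot":[0,0,0]},{"slide":[0.0004,0,0],"rot":[0,0,0]},{"slide":[0.0004,0,0],"rot":[0,0,0]},{"slide":[0.0004,0,0],"rot":[0,0,0]},{"slide":[0,0,0],"rot":[0,0,0]},{"slide":[0,0,0],"rot":[0,0,0]},{"slide":[0,0,0],"rot":[0,0,0]},{"slide":[0,0,0],"rot":[0,0,0]},{"slide":[0,0,0],"rot":[0,0,0]}]'

```text
time: 12.23
ee_pos: [0.5449, 0.0956, 0.0257]
eef_rot: [[0.972, 0.235, -0.0], [0.235, -0.972, -0.0], [-0.0, -0.0, -1.0]]
ft_force: [-3.0, -1.4, -0.4]
width: 0.0286
finger_force: 59.7
```

```bash
python3 f.py
```

```text
t 12.4333 p [0.5449 0.0955 0.0257] F world [-4.39 -2.32 -0.21] sd [0.66 0.41 0.37] tool [-4.81  1.23  0.21] M tool [-0.14 -0.84 -0.03] w 0.028498650336158227
fixture x,y mm 3.332586192891558 -1.2877291797216566
```

Call:
play_rows --rows '[{"slide":[0.0002,0,0],"rot":[0,0,0]},{"slide":[0,0,0],"rot":[0,0,0]},{"slide":[0,0,0],"rot":[0,0,0]},{"slide":[0,0,0],"rot":[0,0,0]},{"slide":[0,0,0],"rot":[0,0,0]},{"slide":[0,0,0],"rot":[0,0,0]},{"slide":[0,0,0],"rot":[0,0,0]},{"slide":[0,0,0],"rot":[0,0,0]},{"slide":[0,0,0],"rot":[0,0,0]},{"slide":[0,0,0],"rot":[0,0,0]}]'

```text
time: 13.27
ee_pos: [0.545, 0.0956, 0.0257]
eef_rot: [[0.972, 0.235, -0.0], [0.235, -0.972, -0.0], [-0.0, 0.0, -1.0]]
ft_force: [-5.0, -1.7, 0.8]
width: 0.0284
finger_force: 59.7
```

```bash
python3 f.py
```

```text
t 13.4667 p [0.545  0.0955 0.0257] F world [-4.66 -2.28 -0.65] sd [0.51 0.23 0.57] tool [-5.07  1.12  0.66] M tool [-0.19 -0.96 -0.05] w 0.02873156000265727
fixture x,y mm 3.3721923685408384 -1.286475182194882
```

Call:
play_rows --rows '[{"slide":[0,0,0],"rot":[0,0,0]},{"slide":[0,0,0],"rot":[0,0,0]},{"slide":[0,0,0],"rot":[0,0,0]},{"slide":[0,0,0],"rot":[0,0,0]},{"slide":[0,0,0],"rot":[0,0,0]},{"slide":[0,0,0],"rot":[0,0,0]},{"slide":[0,0,-0.01],"rot":[0,0,0]},{"slide":[0,0,-0.03],"rot":[0,0,0]},{"slide":[0,0,-0.06],"rot":[0,0,0]},{"slide":[0,0,-0.1],"rot":[0,0,0]}]' --jaw 0.3

```text
time: 14.3
ee_pos: [0.5441, 0.0956, 0.0754]
eef_rot: [[0.972, 0.234, -0.003], [0.234, -0.972, -0.0], [-0.003, -0.001, -1.0]]
ft_force: [-0.0, -0.1, 0.6]
width: 0.0599
finger_force: 0.0
```

Call:
play_rows --rows '[{"slide":[0,0,-0.12],"rot":[0,0,0]},{"slide":[0,0,-0.12],"rot":[0,0,0]},{"slide":[0,0,-0.12],"rot":[0,0,0]},{"slide":[0,0,-0.08],"rot":[0,0,0]},{"slide":[0,0,0],"rot":[0,0,0]},{"slide":[0,0,0],"rot":[0,0,0]},{"slide":[0,0,0],"rot":[0,0,0]},{"slide":[0,0,0],"rot":[0,0,0]},{"slide":[0,0,0],"rot":[0,0,0]},{"slide":[0,0,0],"rot":[0,0,0]}]' --jaw 0.55

```text
time: 15.13
ee_pos: [0.5448, 0.0956, 0.1851]
eef_rot: [[0.972, 0.235, -0.001], [0.235, -0.972, -0.0], [-0.001, -0.0, -1.0]]
ft_force: [0.4, 0.9, -0.3]
width: 0.0384
finger_force: 0.0
```

```bash
python3 f.py; python3 - <<'E'
from h import *
go((.526,.222,.2),13.7)
m=cams.camera_model('wrist');p,d=cams.snapshot('wrist');cv2.imwrite('pics/w5.png',p[:,:,::-1])
v,u=np.nonzero(d>0);W=pts(np.c_[u,v],m,d=d[v,u]);C=p[v,u].astype(int)
t=np.radians(13.7);ex=np.array([np.cos(t),np.sin(t)]);ey=np.array([-ex[1],ex[0]])
X=(W[:,:2]-[.5414,.096])@ex*1e3;Y=(W[:,:2]-[.5414,.096])@ey*1e3;Z=W[:,2]*1e3
H=mask(p,(8,130,110),(25,255,255))[v,u]>0
k=H&(Z>50)&(Z<120)&(Y>60)
print('handle',k.sum(),[np.round(np.percentile(q[k],[2,50,98]),1) for q in(X,Y,Z)])
b=(abs(Y)<16)&(Z>40)&(Z<70)&(C.max(1)<90)&(abs(X)<80);print('barrel',b.sum(),[np.round(np.percentile(q[b],[1,50,99]),1) for q in(X,Y,Z)])
E
```

```text
t 15.3333 p [0.545  0.0956 0.1854] F world [ 0.1  -0.04  0.19] sd [0.13 0.23 0.45] tool [ 0.09  0.06 -0.19] M tool [-0.02  0.02  0.02] w 0.0382581931729848
fixture x,y mm 3.4361408927313652 -1.2526977618171222
p [0.5451 0.0956 0.1855] F [0.2 0.2 0.8] t 15.33 total rot [-0.0001  0.0003 -0.0015] slide after [ 0.0454 -0.5093 -0.0578]
handle 733 [array([-8.7, 16.9, 55.6]), array([122.9, 126.3, 131.8]), array([73.6, 77.9, 79.8])]
barrel 836 [array([-62.4, -15.6,  54.6]), array([-13.8,   5. ,  14.1]), array([48.2, 53.7, 59.6])]
```

View pics/w5.png

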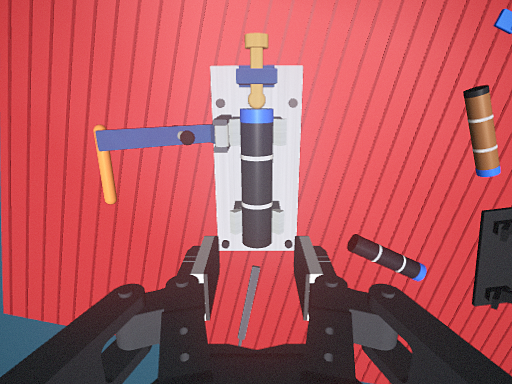

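The barrel sits in both Vs, nose at the pin (257,105), and the handle is at (97–112,130–200). Now to the handle.

Call:
play_rows --rows '[{"slide":[0.008,-0.08,0],"rot":[0,0,0]},{"slide":[0.01,-0.14,0],"rot":[0,0,0]},{"slide":[0.01,-0.14,0],"rot":[0,0,0]},{"slide":[0.006,-0.098,0],"rot":[0,0,0]},{"slide":[0,-0.05,0.02],"rot":[0,0,0]},{"slide":[0,0,0.07],"rot":[0,0,0]},{"slide":[0,0,0.09],"rot":[0,0,0]},{"slide":[0,0,0.04],"rot":[0,0,0]},{"slide":[0,0,0],"rot":[0,0,0]},{"slide":[0,0,0],"rot":[0,0,0]}]' --jaw 0.55

```text
time: 16.22
ee_pos: [0.5249, 0.2156, 0.1309]
eef_rot: [[0.97, 0.242, -0.002], [0.242, -0.97, 0.004], [-0.001, -0.004, -1.0]]
ft_force: [0.4, 0.3, 0.6]
width: 0.0386
finger_force: 0.0
```

```bash
python3 f.py; python3 - <<'E'
from h import *
go((.5233,.2210,.056),13.7)
m=cams.camera_model('wrist');p,d=cams.snapshot('wrist');o=monitor.get_obs();R=np.array(o['eef_rot'])
v,u=np.nonzero(d>0);T=(pts(np.c_[u,v],m,d=d[v,u])-o['ee_pos'])@R*1e3
H=mask(p,(8,130,110),(25,255,255))[v,u]>0
k=H&(T[:,2]>-20)&(T[:,2]<60)&(abs(T[:,1])<30)&(abs(T[:,0])<60)
print('handle tool mm',k.sum(),np.percentile(T[k],[2,50,98],axis=0).round(1).tolist())
cv2.imwrite('pics/w6.png',p[:,:,::-1])
E
```

```text
t 16.4167 p [0.5255 0.2159 0.1318] F world [ 0.12  0.63 -0.01] sd [0.43 0.4  0.25] tool [ 0.26 -0.58  0.02] M tool [-0.01  0.01 -0.01] w 0.03851643484829372
fixture x,y mm 12.937974760287265 120.21690959046403
p [0.5255 0.216  0.1318] F [0.7 1.  0.3] t 16.42 total rot [-0.0026 -0.001   0.0038] slide after [-0.0039 -0.0217  0.3032]
handle tool mm 1063 [[-20.8, -11.9, 52.0], [6.9, -7.6, 53.7], [43.0, -2.9, 56.5]]
```

View pics/w6.png

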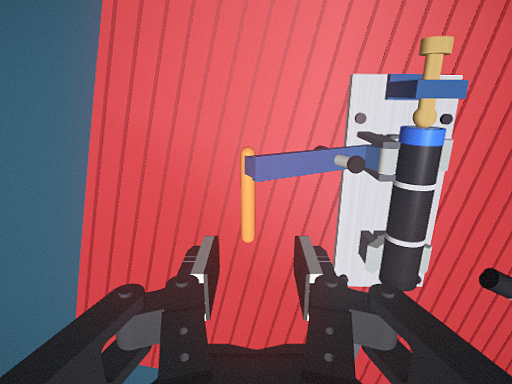

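The handle runs (248,150)–(248,240), about 7 mm to the left of centre. I'll correct, descend and pinch.

Call:
play_rows --rows '[{"slide":[-0.003,-0.03,0],"rot":[-0.0026,-0.001,0.0038]},{"slide":[0,0,0.04],"rot":[0,0,0]},{"slide":[0,0,0.07],"rot":[0,0,0]},{"slide":[0,0,0.08],"rot":[0,0,0]},{"slide":[0,0,0.06],"rot":[0,0,0]},{"slide":[0,0,0.035],"rot":[0,0,0]},{"slide":[0,0,0.018],"rot":[0,0,0]},{"slide":[0,0,0],"rot":[0,0,0]},{"slide":[0,0,0],"rot":[0,0,0]},{"slide":[0,0,0],"rot":[0,0,0]}]'

```text
time: 17.3
ee_pos: [0.5241, 0.218, 0.0558]
eef_rot: [[0.969, 0.246, -0.001], [0.246, -0.969, 0.004], [-0.0, -0.004, -1.0]]
ft_force: [-0.2, -0.5, 0.4]
width: 0.0385
finger_force: 0.0
```

```bash
python3 f.py; python3 - <<'E'
from h import *
go((.5233,.2210,.056),13.7)
E
```

```text
t 17.5 p [0.524  0.2179 0.0557] F world [-0.14 -0.37  0.49] sd [0.53 0.27 0.47] tool [-0.23  0.32 -0.49] M tool [ 0.    0.   -0.02] w 0.03874655418093309
fixture x,y mm 11.967929164581218 122.57423211085627
p [0.5239 0.2179 0.0556] F [-0.2 -0.6  0.6] t 17.5 total rot [-0.0027  0.0005  0.0059] slide after [ 0.0007 -0.0126 -0.0017]
```

```bash
python3 -c "
from h import *
print(np.round(monitor.get_obs()['qpos'],2))"
```

```text
[ 14.23  25.41 -15.62  49.01   0.25 180.  ]
```

Call:
play_rows --rows '[{"slide":[0,-0.012,0],"rot":[0,0,0]},{"slide":[0,0,0],"rot":[0,0,0]},{"slide":[0,0,0],"rot":[0,0,0]},{"slide":[0,0,0],"rot":[0,0,0]},{"slide":[0,0,0],"rot":[0,0,0]},{"slide":[0,0,0],"rot":[0,0,0]},{"slide":[0,0,0],"rot":[0,0,0]},{"slide":[0,0,0],"rot":[0,0,0]},{"slide":[0,0,0],"rot":[0,0,0]},{"slide":[0,0,0],"rot":[0,0,0]}]'

```text
time: 18.33
ee_pos: [0.5232, 0.2193, 0.0551]
eef_rot: [[0.969, 0.248, -0.003], [0.248, -0.969, 0.005], [-0.002, -0.005, -1.0]]
ft_force: [0.6, -0.7, -0.2]
width: 0.0388
finger_force: 0.0
```

```bash
python3 f.py; python3 - <<'E'
from h import *
go((.5233,.2210,.056),13.7);print(np.round(monitor.get_obs()['qpos'],2))
E
```

```text
t 18.5333 p [0.5232 0.2193 0.0551] F world [ 0.06 -0.17  0.07] sd [0.37 0.55 0.34] tool [ 0.02  0.18 -0.07] M tool [0.02 0.   0.  ] w 0.038133708051878684
fixture x,y mm 11.532328098231028 124.13245991016124
p [0.5232 0.2193 0.0551] F [-0.5 -0.8  0.3] t 18.53 total rot [-0.0034  0.001   0.0073] slide after [ 0.0019 -0.0064 -0.0036]
[ 14.36  25.46 -15.63  49.     0.31 180.  ]
```

Joint 6 sits at its 180° limit, which blocks the yaw. I'll back the yaw off by about 2.5° (harmless on a round handle), shift, and pinch.

Call:
play_rows --rows '[{"slide":[0,0,-0.003],"rot":[0.0034,0,-0.028]},{"slide":[0,-0.006,0],"rot":[0,0,0]},{"slide":[0,-0.006,0],"rot":[0,0,0]},{"slide":[0,0,0],"rot":[0,0,0]},{"slide":[0,0,0],"rot":[0,0,0]},{"slide":[0,0,0],"rot":[0,0,0]},{"slide":[0,0,0],"rot":[0,0,0]},{"slide":[0,0,0],"rot":[0,0,0]},{"slide":[0,0,0],"rot":[0,0,0]},{"slide":[0,0,0],"rot":[0,0,0]}]'

```text
time: 19.37
ee_pos: [0.5223, 0.2222, 0.0558]
eef_rot: [[0.957, 0.29, -0.004], [0.29, -0.957, 0.01], [-0.001, -0.011, -1.0]]
ft_force: [-0.8, 0.2, 0.0]
width: 0.0384
finger_force: 0.0
```

```bash
python3 f.py; python3 - <<'E'
from h import *
go((.5233,.2210,.056),13.7);print(np.round(monitor.get_obs()['qpos'],2))
E
```

```text
t 19.5667 p [0.5223 0.2222 0.0559] F world [-0.21 -0.24 -0.14] sd [0.33 0.08 0.54] tool [-0.27  0.17  0.14] M tool [-0.02 -0.02  0.  ] w 0.038476551417583604
fixture x,y mm 11.379583438028792 127.1167836514869
p [0.5223 0.2222 0.0559] F [-0.3 -0.2 -0.6] t 19.57 total rot [-0.0068  0.001   0.0353] slide after [ 0.0026  0.0055 -0.0005]
[ 14.51  25.43 -15.54  49.13   0.61 177.63]
```

Call:
play_rows --rows '[{"slide":[0,0,0],"rot":[-0.0068,0,0]},{"slide":[0,0,0],"rot":[0,0,0]},{"slide":[0,0,0],"rot":[0,0,0]},{"slide":[0,0,0],"rot":[0,0,0]},{"slide":[0,0,0],"rot":[0,0,0]},{"slide":[0,0,0],"rot":[0,0,0]},{"slide":[0,0,0],"rot":[0,0,0]},{"slide":[0,0,0],"rot":[0,0,0]},{"slide":[0,0,0],"rot":[0,0,0]},{"slide":[0,0,0],"rot":[0,0,0]}]' --jaw 1

```text
time: 20.4
ee_pos: [0.5224, 0.2218, 0.0558]
eef_rot: [[0.957, 0.29, -0.001], [0.29, -0.957, -0.001], [-0.001, 0.001, -1.0]]
ft_force: [1.2, -4.8, 0.4]
width: 0.0078
finger_force: 58.2
```

```bash
python3 f.py; python3 - <<'E'
from h import *
o=monitor.get_obs();go((.5233,.2210,.056),13.7);print(np.round(o['qpos'],2),o['finger_force'],o['width'])
E
```

```text
t 20.6 p [0.5224 0.2217 0.0558] F world [ 0.89 -5.42  0.29] sd [0.12 0.37 0.24] tool [-0.72  5.45 -0.29] M tool [-0.98 -0.12  0.5 ] w 0.008223556748268131
fixture x,y mm 11.358496145104988 126.65459856724867
p [0.5225 0.2217 0.0559] F [ 1.  -6.   0.1] t 20.6 total rot [0.0006 0.0008 0.0349] slide after [ 0.0025  0.0037 -0.0005]
[ 1.4800e+01  2.5450e+01 -1.5500e+01  4.9120e+01 -5.0000e-02  1.7796e+02] 58.15956652164459 0.008223556748268131
```

```bash
python3 - <<'E'
import numpy as np
a=np.radians(np.linspace(7.7,130,31));Y=98.8*np.cos(a);Z=98.8*np.sin(a)
yaw=np.full(31,3.1);yaw[15:]=0;yaw[13]=2.1;yaw[14]=1.0
pr=np.zeros(2);
cy=np.round((Y-Y[0])/250,3);cz=np.round((Z-Z[0])/250,3)
for i in range(30):
    dY=cy[i+1]-cy[i];dZ=cz[i+1]-cz[i];d=np.radians(yaw[i])
    print(i//10+1,f'{{"slide": [{np.sin(d)*dY:.4f}, {-np.cos(d)*dY:.3f}, {-dZ:.3f}], "rot": [0, 0, {(yaw[i]-yaw[i+1])/90:.4f}]}},')
E
```

```text
1 {"slide": [-0.0003, 0.005, -0.028], "rot": [0, 0, 0.0000]},
1 {"slide": [-0.0003, 0.006, -0.027], "rot": [0, 0, 0.0000]},
1 {"slide": [-0.0005, 0.009, -0.027], "rot": [0, 0, 0.0000]},
1 {"slide": [-0.0006, 0.011, -0.026], "rot": [0, 0, 0.0000]},
1 {"slide": [-0.0006, 0.012, -0.025], "rot": [0, 0, 0.0000]},
1 {"slide": [-0.0008, 0.014, -0.024], "rot": [0, 0, 0.0000]},
1 {"slide": [-0.0009, 0.016, -0.024], "rot": [0, 0, 0.0000]},
1 {"slide": [-0.0009, 0.017, -0.022], "rot": [0, 0, 0.0000]},
1 {"slide": [-0.0010, 0.019, -0.021], "rot": [0, 0, 0.0000]},
1 {"slide": [-0.0011, 0.021, -0.019], "rot": [0, 0, 0.0000]},
2 {"slide": [-0.0011, 0.021, -0.018], "rot": [0, 0, 0.0000]},
2 {"slide": [-0.0012, 0.023, -0.016], "rot": [0, 0, 0.0000]},
2 {"slide": [-0.0013, 0.024, -0.015], "rot": [0, 0, 0.0111]},
2 {"slide": [-0.0009, 0.025, -0.013], "rot": [0, 0, 0.0122]},
2 {"slide": [-0.0005, 0.026, -0.011], "rot": [0, 0, 0.0111]},
2 {"slide": [-0.0000, 0.027, -0.009], "rot": [0, 0, 0.0000]},
2 {"slide": [-0.0000, 0.027, -0.007], "rot": [0, 0, 0.0000]},
2 {"slide": [-0.0000, 0.027, -0.005], "rot": [0, 0, 0.0000]},
2 {"slide": [-0.0000, 0.028, -0.004], "rot": [0, 0, 0.0000]},
2 {"slide": [-0.0000, 0.028, -0.001], "rot": [0, 0, 0.0000]},
3 {"slide": [-0.0000, 0.028, -0.000], "rot": [0, 0, 0.0000]},
3 {"slide": [-0.0000, 0.028, 0.003], "rot": [0, 0, 0.0000]},
3 {"slide": [-0.0000, 0.028, 0.005], "rot": [0, 0, 0.0000]},
3 {"slide": [-0.0000, 0.028, 0.006], "rot": [0, 0, 0.0000]},
3 {"slide": [-0.0000, 0.026, 0.009], "rot": [0, 0, 0.0000]},
3 {"slide": [-0.0000, 0.026, 0.010], "rot": [0, 0, 0.0000]},
3 {"slide": [-0.0000, 0.026, 0.012], "rot": [0, 0, 0.0000]},
3 {"slide": [-0.0000, 0.024, 0.014], "rot": [0, 0, 0.0000]},
3 {"slide": [-0.0000, 0.024, 0.016], "rot": [0, 0, 0.0000]},
3 {"slide": [-0.0000, 0.022, 0.017], "rot": [0, 0, 0.0000]},
```

Call:
play_rows --rows '[{"slide":[0,0.005,-0.028],"rot":[0,0,0]},{"slide":[0,0.006,-0.027],"rot":[0,0,0]},{"slide":[-0.001,0.009,-0.027],"rot":[0,0,0]},{"slide":[-0.001,0.011,-0.026],"rot":[0,0,0]},{"slide":[-0.001,0.012,-0.025],"rot":[0,0,0]},{"slide":[0,0.014,-0.024],"rot":[0,0,0]},{"slide":[-0.001,0.016,-0.024],"rot":[0,0,0]},{"slide":[-0.001,0.017,-0.022],"rot":[0,0,0]},{"slide":[-0.001,0.019,-0.021],"rot":[0,0,0]},{"slide":[-0.001,0.021,-0.019],"rot":[0,0,0]}]'

```text
time: 21.43
ee_pos: [0.5296, 0.1923, 0.1181]
eef_rot: [[0.956, 0.292, -0.002], [0.292, -0.956, 0.005], [-0.0, -0.005, -1.0]]
ft_force: [-9.1, 16.5, 10.7]
width: 0.0076
finger_force: 58.8
```

```bash
cat >> f.py <<'E'
y,z=D@ey*1e3+1.28-30,np.mean(Q,0)[2]*1e3+19.5-62;print('hinge-rel y,z',y.round(1),z.round(1),'r',np.hypot(y,z).round(1),'alpha',np.degrees(np.arctan2(z,y)).round(1),'yaw',np.degrees(np.arctan2(R[1,0],R[0,0])).round(2))
E
python3 f.py
```

```text
t 21.6333 p [0.5298 0.1918 0.1187] F world [-10.34  11.17  15.19] sd [0.45 0.73 1.66] tool [ -6.63 -13.76 -15.14] M tool [ 2.84 -1.27  0.54] w 0.008000152852995357
fixture x,y mm 11.40128393472586 95.82370755885329
hinge-rel y,z 67.1 76.2 r 101.5 alpha 48.6 yaw 16.94
```

Call:
play_rows --rows '[{"slide":[0,-0.002,-0.002],"rot":[0,0,0]},{"slide":[0.001,-0.002,-0.002],"rot":[0,0,0]},{"slide":[0,0.01,-0.009],"rot":[0,0,0]},{"slide":[0,0.01,-0.009],"rot":[0,0,0]},{"slide":[0,0.011,-0.008],"rot":[0,0,0]},{"slide":[-0.001,0.012,-0.008],"rot":[0,0,0]},{"slide":[-0.001,0.024,-0.015],"rot":[0,0,0.011]},{"slide":[-0.001,0.025,-0.013],"rot":[0,0,0.012]},{"slide":[0,0.026,-0.011],"rot":[0,0,0.011]},{"slide":[0,0,0],"rot":[0,0,0]}]'

```text
time: 22.47
ee_pos: [0.5372, 0.1633, 0.1378]
eef_rot: [[0.971, 0.239, -0.001], [0.239, -0.971, 0.002], [-0.0, -0.002, -1.0]]
ft_force: [-12.6, 3.8, 19.6]
width: 0.0075
finger_force: 61.6
```

```bash
python3 f.py
```

```text
t 22.6667 p [0.5372 0.1634 0.1378] F world [-10.63   2.86  18.82] sd [0.75 0.25 0.15] tool [ -9.64  -5.35 -18.81] M tool [ 1.2  -1.77  0.18] w 0.007815216415135379
fixture x,y mm 11.855119586547474 66.45486042960047
hinge-rel y,z 37.7 95.3 r 102.5 alpha 68.4 yaw 13.87
```

The forces fit a handle about 15.5 mm above the TCP, so r = 98.8 at every point so far. I'll unload by raising 1 mm and continue on the corrected arc.

Call:
play_rows --rows '[{"slide":[-0.002,0,-0.004],"rot":[0,0,0]},{"slide":[0,0.029,-0.011],"rot":[0,0,0]},{"slide":[0,0.03,-0.008],"rot":[0,0,0]},{"slide":[0,0.03,-0.006],"rot":[0,0,0]},{"slide":[0,0.031,-0.004],"rot":[0,0,0]},{"slide":[0,0.031,-0.001],"rot":[0,0,0]},{"slide":[0,0.031,0.001],"rot":[0,0,0]},{"slide":[0,0.031,0.004],"rot":[0,0,0]},{"slide":[0,0.03,0.006],"rot":[0,0,0]},{"slide":[0,0.03,0.008],"rot":[0,0,0]}]'

```text
time: 23.5
ee_pos: [0.5536, 0.0966, 0.1407]
eef_rot: [[0.971, 0.24, -0.0], [0.24, -0.971, 0.001], [0.0, -0.001, -1.0]]
ft_force: [-2.6, 6.3, 5.0]
width: 0.0075
finger_force: 61.7
```

```bash
sed -i 's/19\.5-62/15.5-62/' f.py; python3 f.py
```

```text
t 23.7 p [0.5538 0.0958 0.1404] F world [-1.8  -1.16  6.17] sd [0.76 0.55 1.84] tool [-2.03  0.7  -6.17] M tool [ 0.33 -0.35  0.05] w 0.0076141615847970185
fixture x,y mm 12.050716839905222 -3.1177976209947493
hinge-rel y,z -31.8 93.9 r 99.1 alpha 108.7 yaw 13.81
```

Call:
play_rows --rows '[{"slide":[0,0.024,0.009],"rot":[0,0,0]},{"slide":[0,0.023,0.01],"rot":[0,0,0]},{"slide":[0,0.023,0.012],"rot":[0,0,0]},{"slide":[0,0.021,0.014],"rot":[0,0,0]},{"slide":[0,0.021,0.015],"rot":[0,0,0]},{"slide":[0,0.02,0.016],"rot":[0,0,0]},{"slide":[0,0,0],"rot":[0,0,0]},{"slide":[0,0,0],"rot":[0,0,0]},{"slide":[0,0,0],"rot":[0,0,0]},{"slide":[0,0,0],"rot":[0,0,0]}]'

```text
time: 24.53
ee_pos: [0.5615, 0.064, 0.1209]
eef_rot: [[0.971, 0.239, -0.001], [0.239, -0.971, -0.002], [-0.001, 0.001, -1.0]]
ft_force: [-1.8, -6.9, 4.5]
width: 0.0077
finger_force: 62.8
```

```bash
cat >> f.py <<'E'
al=np.arctan2(z,y);fy,fz=F.mean(0)@ey,F.mean(0)[2]
print('resist (against closing)',(fy*np.sin(al)-fz*np.cos(al)).round(2),'radial out',(fy*np.cos(al)+fz*np.sin(al)).round(2),'theta rad',(np.radians(158.6)-al).round(3))
E
python3 f.py
```

```text
t 24.7333 p [0.5614 0.0641 0.1209] F world [-1.81 -5.95  3.81] sd [0.58 0.54 0.57] tool [-3.18  5.36 -3.8 ] M tool [-0.82 -0.62  0.02] w 0.0073852328599087694
fixture x,y mm 11.905367362751576 -35.767095533806064
hinge-rel y,z -64.5 74.4 r 98.5 alpha 130.9 yaw 13.81
resist (against closing) -1.55 radial out 6.39 theta rad 0.483
```

Call:
play_rows --rows '[{"slide":[0,0.004,0.001],"rot":[0,0,0]},{"slide":[0,0.003,0.003],"rot":[0,0,0]},{"slide":[0,0.003,0.003],"rot":[0,0,0]},{"slide":[0,0.003,0.003],"rot":[0,0,0]},{"slide":[0,0.003,0.003],"rot":[0,0,0]},{"slide":[0,0.003,0.003],"rot":[0,0,0]},{"slide":[0,0.003,0.003],"rot":[0,0,0]},{"slide":[0,0.003,0.003],"rot":[0,0,0]},{"slide":[0,0.003,0.003],"rot":[0,0,0]},{"slide":[0,0,0],"rot":[0,0,0]}]'

```text
time: 25.57
ee_pos: [0.5629, 0.0578, 0.1143]
eef_rot: [[0.971, 0.239, -0.001], [0.239, -0.971, -0.0], [-0.002, 0.0, -1.0]]
ft_force: [-3.0, -0.8, 1.6]
width: 0.0075
finger_force: 63.8
```

```bash
python3 f.py
```

```text
t 25.7667 p [0.563  0.0578 0.1143] F world [-2.76 -0.91  2.21] sd [0.59 0.48 0.36] tool [-2.9   0.22 -2.21] M tool [-0.03 -0.49 -0.01] w 0.008042089094544446
fixture x,y mm 11.900796639353937 -42.17387031117604
hinge-rel y,z -70.9 67.8 r 98.1 alpha 136.3 yaw 13.83
resist (against closing) 1.44 radial out 1.7 theta rad 0.39
```

Call:
play_rows --rows '[{"slide":[0,0.001,0.001],"rot":[0,0,0]},{"slide":[0,0.001,0.001],"rot":[0,0,0]},{"slide":[0,0.001,0.001],"rot":[0,0,0]},{"slide":[0,0.001,0.001],"rot":[0,0,0]},{"slide":[0,0.001,0.001],"rot":[0,0,0]},{"slide":[0,0.001,0.001],"rot":[0,0,0]},{"slide":[0,0.001,0.001],"rot":[0,0,0]},{"slide":[0,0,0],"rot":[0,0,0]},{"slide":[0,0,0],"rot":[0,0,0]},{"slide":[0,0,0],"rot":[0,0,0]}]'

```text
time: 26.6
ee_pos: [0.5634, 0.0562, 0.1125]
eef_rot: [[0.971, 0.239, -0.001], [0.239, -0.971, -0.0], [-0.001, -0.0, -1.0]]
ft_force: [-4.2, -0.9, 2.1]
width: 0.0076
finger_force: 63.8
```

```bash
python3 f.py|tail -2
```

```text
hinge-rel y,z -72.6 66.0 r 98.1 alpha 137.7 yaw 13.82
resist (against closing) 2.29 radial out 0.56 theta rad 0.365
```

Call:
play_rows --rows '[{"slide":[0,0.001,0.001],"rot":[0,0,0]},{"slide":[0,0.001,0.001],"rot":[0,0,0]},{"slide":[0,0.001,0.001],"rot":[0,0,0]},{"slide":[0,0.001,0.001],"rot":[0,0,0]},{"slide":[0,0.001,0.001],"rot":[0,0,0]},{"slide":[0,0.001,0.001],"rot":[0,0,0]},{"slide":[0,0.001,0.001],"rot":[0,0,0]},{"slide":[0,0,0.001],"rot":[0,0,0]},{"slide":[0,0,0],"rot":[0,0,0]},{"slide":[0,0,0],"rot":[0,0,0]}]'

```text
time: 27.63
ee_pos: [0.5638, 0.0545, 0.1106]
eef_rot: [[0.971, 0.239, -0.001], [0.239, -0.971, -0.0], [-0.001, -0.0, -1.0]]
ft_force: [-4.7, 0.6, 3.1]
width: 0.0076
finger_force: 63.9
```

```bash
python3 f.py|tail -2
```

```text
hinge-rel y,z -74.3 64.1 r 98.2 alpha 139.2 yaw 13.82
resist (against closing) 4.04 radial out 0.54 theta rad 0.338
```

Call:
play_rows --rows '[{"slide":[0,0.001,0.001],"rot":[0,0,0]},{"slide":[0,0.001,0.001],"rot":[0,0,0]},{"slide":[0,0.001,0.001],"rot":[0,0,0]},{"slide":[0,0.001,0.001],"rot":[0,0,0]},{"slide":[0,0.001,0.001],"rot":[0,0,0]},{"slide":[0,0,0.001],"rot":[0,0,0]},{"slide":[0,0,0],"rot":[0,0,0]},{"slide":[0,0,0],"rot":[0,0,0]},{"slide":[0,0,0],"rot":[0,0,0]},{"slide":[0,0,0],"rot":[0,0,0]}]'

```text
time: 28.67
ee_pos: [0.5641, 0.0533, 0.1091]
eef_rot: [[0.971, 0.239, -0.001], [0.239, -0.971, -0.0], [-0.001, -0.0, -1.0]]
ft_force: [-5.1, 1.2, 4.2]
width: 0.0078
finger_force: 64.0
```

```bash
python3 f.py|tail -2
```

```text
hinge-rel y,z -75.6 62.6 r 98.2 alpha 140.3 yaw 13.82
resist (against closing) 4.33 radial out 0.53 theta rad 0.319
```

Call:
play_rows --rows '[{"slide":[-0.001,0.001,0.001],"rot":[0,0,0]},{"slide":[0,0.001,0.001],"rot":[0,0,0]},{"slide":[0,0.001,0.001],"rot":[0,0,0]},{"slide":[0,0.001,0.001],"rot":[0,0,0]},{"slide":[0,0.001,0.001],"rot":[0,0,0]},{"slide":[0,0,0.001],"rot":[0,0,0]},{"slide":[0,0,0],"rot":[0,0,0]},{"slide":[0,0,0],"rot":[0,0,0]},{"slide":[0,0,0],"rot":[0,0,0]},{"slide":[0,0,0],"rot":[0,0,0]}]'

```text
time: 29.7
ee_pos: [0.5643, 0.0521, 0.1076]
eef_rot: [[0.971, 0.239, -0.001], [0.239, -0.971, 0.0], [-0.001, -0.0, -1.0]]
ft_force: [-2.4, 3.9, 4.4]
width: 0.0074
finger_force: 64.0
```

```bash
python3 f.py
```

```text
t 29.9 p [0.5643 0.0521 0.1076] F world [-2.66  4.62  3.84] sd [0.37 0.34 0.16] tool [-1.48 -5.12 -3.84] M tool [ 1.25 -0.31  0.01] w 0.007499142991624452
fixture x,y mm 11.87412629635091 -48.077761132930895
hinge-rel y,z -76.8 61.1 r 98.2 alpha 141.5 yaw 13.83
resist (against closing) 6.19 radial out -1.61 theta rad 0.299
```

Resistance is 6.2 N against 3 N hinge friction, so the pad is gripping. One more small step.

Call:
play_rows --rows '[{"slide":[0,0.001,0.001],"rot":[0,0,0]},{"slide":[0,0.001,0.001],"rot":[0,0,0]},{"slide":[0,0,0.001],"rot":[0,0,0]},{"slide":[0,0,0],"rot":[0,0,0]},{"slide":[0,0,0],"rot":[0,0,0]},{"slide":[0,0,0],"rot":[0,0,0]},{"slide":[0,0,0],"rot":[0,0,0]},{"slide":[0,0,0],"rot":[0,0,0]},{"slide":[0,0,0],"rot":[0,0,0]},{"slide":[0,0,0],"rot":[0,0,0]}]'

```text
time: 30.73
ee_pos: [0.5644, 0.0516, 0.1069]
eef_rot: [[0.971, 0.239, -0.001], [0.239, -0.971, -0.0], [-0.001, -0.0, -1.0]]
ft_force: [-0.7, 3.4, 3.3]
width: 0.0079
finger_force: 64.0
```

```bash
python3 f.py; python3 - <<'E'
from h import *
p,d=cams.snapshot('wrist');cv2.imwrite('pics/w7.png',p[:,:,::-1])
E
```

```text
t 30.9333 p [0.5645 0.0515 0.1069] F world [-0.96  4.42  4.14] sd [0.77 0.65 0.18] tool [ 0.12 -4.52 -4.14] M tool [1.23 0.02 0.02] w 0.0076748209342446675
fixture x,y mm 11.862204441932526 -48.66869473565094
hinge-rel y,z -77.4 60.4 r 98.2 alpha 142.0 yaw 13.82
resist (against closing) 6.04 radial out -1.02 theta rad 0.289
```

View pics/w7.png

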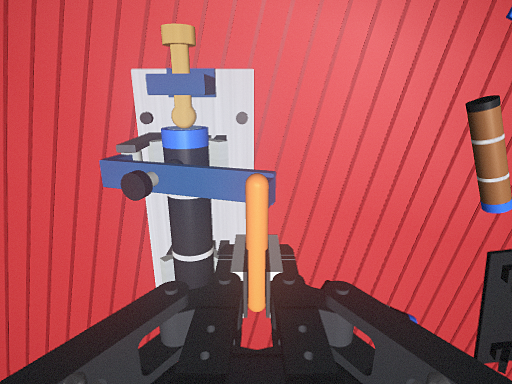

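The pad on the strap is over the barrel at (187,165). The tight pinch itself resists turning, since Mx exceeds the force's own moment. So I need a torque balance about the hinge: net = F·r − pinch torque.

```bash
cat >> f.py <<'E'
f=F.mean(0)@R;mx=(np.mean(M,0)@R)[0];pt=mx+.194*f[1]
print('pinch torque',pt.round(3),'NET hinge torque',((fy*np.sin(al)-fz*np.cos(al))*.0988-pt).round(3))
E
python3 f.py | tail -1
```

```text
pinch torque 0.331 NET hinge torque 0.196
```

Call:
play_rows --rows '[{"slide":[0,0.001,0.001],"rot":[0,0,0]},{"slide":[0,0.001,0.001],"rot":[0,0,0]},{"slide":[0,0.001,0.001],"rot":[0,0,0]},{"slide":[0,0.001,0.001],"rot":[0,0,0]},{"slide":[0,0.001,0.001],"rot":[0,0,0]},{"slide":[0,0,0.001],"rot":[0,0,0]},{"slide":[0,0,0],"rot":[0,0,0]},{"slide":[0,0,0],"rot":[0,0,0]},{"slide":[0,0,0],"rot":[0,0,0]},{"slide":[0,0,0],"rot":[0,0,0]}]'

```text
time: 32.02
ee_pos: [0.5647, 0.0504, 0.1054]
eef_rot: [[0.971, 0.239, -0.001], [0.239, -0.971, -0.0], [-0.001, -0.0, -1.0]]
ft_force: [-0.4, 5.9, 3.7]
width: 0.0075
finger_force: 64.0
```

```bash
python3 f.py
```

```text
t 32.2167 p [0.5647 0.0504 0.1054] F world [-0.26  5.25  3.95] sd [0.47 0.17 0.44] tool [ 0.99 -5.16 -3.95] M tool [ 1.4   0.23 -0.01] w 0.007537377852981772
fixture x,y mm 11.836453165295017 -49.83592163459265
hinge-rel y,z -78.6 58.9 r 98.2 alpha 143.2 yaw 13.82
resist (against closing) 6.26 radial out -1.77 theta rad 0.27
pinch torque 0.4 NET hinge torque 0.218
```

Call:
play_rows --rows '[{"slide":[0,0.001,0.001],"rot":[0,0,0]},{"slide":[0,0.001,0.001],"rot":[0,0,0]},{"slide":[0,0.001,0.001],"rot":[0,0,0]},{"slide":[0,0.001,0.001],"rot":[0,0,0]},{"slide":[0,0.001,0.001],"rot":[0,0,0]},{"slide":[0,0,0.002],"rot":[0,0,0]},{"slide":[0,0,0.001],"rot":[0,0,0]},{"slide":[0,0,0],"rot":[0,0,0]},{"slide":[0,0,0],"rot":[0,0,0]},{"slide":[0,0,0],"rot":[0,0,0]}]'

```text
time: 33.05
ee_pos: [0.565, 0.0491, 0.1035]
eef_rot: [[0.971, 0.239, -0.001], [0.239, -0.971, -0.0], [-0.001, -0.0, -1.0]]
ft_force: [-1.1, 3.8, 5.0]
width: 0.0075
finger_force: 64.2
```

```bash
python3 f.py|tail -4
```

```text
fixture x,y mm 11.833307314908616 -51.203349916007504
hinge-rel y,z -79.9 57.0 r 98.2 alpha 144.5 yaw 13.82
resist (against closing) 6.51 radial out -0.28 theta rad 0.246
pinch torque 0.551 NET hinge torque 0.092
```

Call:
play_rows --rows '[{"slide":[0,0.001,0.001],"rot":[0,0,0]},{"slide":[0,0.001,0.001],"rot":[0,0,0]},{"slide":[0,0.001,0.001],"rot":[0,0,0]},{"slide":[0,0.001,0.001],"rot":[0,0,0]},{"slide":[0,0.001,0.001],"rot":[0,0,0]},{"slide":[0,0.001,0.002],"rot":[0,0,0]},{"slide":[0,0,0.001],"rot":[0,0,0]},{"slide":[0,0,0],"rot":[0,0,0]},{"slide":[0,0,0],"rot":[0,0,0]},{"slide":[0,0,0],"rot":[0,0,0]}]'

```text
time: 34.08
ee_pos: [0.5655, 0.0471, 0.1014]
eef_rot: [[0.971, 0.239, -0.001], [0.239, -0.971, -0.001], [-0.001, 0.001, -1.0]]
ft_force: [1.9, -3.0, 4.0]
width: 0.0078
finger_force: 62.9
```

```bash
python3 f.py|tail -4
```

```text
fixture x,y mm 11.815145171661886 -53.15849675328596
hinge-rel y,z -81.9 54.9 r 98.6 alpha 146.2 yaw 13.8
resist (against closing) -0.24 radial out 6.8 theta rad 0.217
pinch torque 0.174 NET hinge torque -0.198
```

The pinch stick-slips (the reading dropped to about 0), which makes it a poor gauge. I'll release and press the handle from above with shut fingers for a clean reading.

Call:
play_rows --rows '[{"slide":[0,0,0],"rot":[0,0,0]},{"slide":[0,0,0],"rot":[0,0,0]},{"slide":[0,0,0],"rot":[0,0,0]},{"slide":[0,0,0],"rot":[0,0,0]},{"slide":[0,0,0],"rot":[0,0,0]},{"slide":[0,0,-0.02],"rot":[0,0,0]},{"slide":[0,0,-0.05],"rot":[0,0,0]},{"slide":[0,0,-0.05],"rot":[0,0,0]},{"slide":[0,0,-0.03],"rot":[0,0,0]},{"slide":[0,0,0],"rot":[0,0,0]}]' --jaw 0.65

```text
time: 35.12
ee_pos: [0.5661, 0.0476, 0.1405]
eef_rot: [[0.971, 0.239, 0.001], [0.239, -0.971, -0.0], [0.001, 0.001, -1.0]]
ft_force: [-0.4, -0.6, 0.4]
width: 0.03
finger_force: 0.0
```

Call:
play_rows --rows '[{"slide":[0,0,0],"rot":[0,0,0]},{"slide":[0,0,0],"rot":[0,0,0]},{"slide":[0,0,0],"rot":[0,0,0]},{"slide":[0,0,0],"rot":[0,0,0]},{"slide":[0,0,0],"rot":[0,0,0]},{"slide":[0,0,0],"rot":[0,0,0]},{"slide":[0,0,0],"rot":[0,0,0]},{"slide":[0,0,0],"rot":[0,0,0]},{"slide":[0,0,0],"rot":[0,0,0]},{"slide":[0,0,0],"rot":[0,0,0]}]' --jaw 1

```text
time: 35.95
ee_pos: [0.5653, 0.0476, 0.1388]
eef_rot: [[0.971, 0.239, -0.001], [0.239, -0.971, -0.0], [-0.001, -0.0, -1.0]]
ft_force: [-1.5, -0.2, 0.2]
width: -0.0002
finger_force: 0.0
```

```bash
python3 f.py|head -2; python3 - <<'E'
from h import *
m=cams.camera_model('wrist');p,d=cams.snapshot('wrist');o=monitor.get_obs();R=np.array(o['eef_rot'])
v,u=np.nonzero(d>0);T=(pts(np.c_[u,v],m,d=d[v,u])-o['ee_pos'])@R*1e3
H=mask(p,(8,130,110),(25,255,255))[v,u]>0
k=H&(abs(T[:,1])<30)&(abs(T[:,0])<45)&(T[:,2]>-10)&(T[:,2]<60)
print('handle tool mm',k.sum(),np.percentile(T[k],[2,50,98],axis=0).round(1).tolist())
E
```

```text
t 36.15 p [0.5653 0.0476 0.1388] F world [0.32 0.27 0.04] sd [0.27 0.4  0.4 ] tool [ 0.38 -0.18 -0.04] M tool [ 0.02 -0.02  0.01] w 7.996283400868895e-05
fixture x,y mm 11.771099252355793 -52.6637235235157
handle tool mm 1301 [[1.6, -5.4, 16.0], [24.0, -0.9, 17.7], [44.1, 3.9, 20.6]]
```

Call:
play_rows --rows '[{"slide":[0,0,0.014],"rot":[0,0,0]},{"slide":[0,0,0.014],"rot":[0,0,0]},{"slide":[0,0,0.01],"rot":[0,0,0]},{"slide":[0,0,0.008],"rot":[0,0,0]},{"slide":[0,0,0.004],"rot":[0,0,0]},{"slide":[0,0,0.004],"rot":[0,0,0]},{"slide":[0,0,0.003],"rot":[0,0,0]},{"slide":[0,0,0.003],"rot":[0,0,0]},{"slide":[0,0,0.002],"rot":[0,0,0]},{"slide":[0,0,0],"rot":[0,0,0]}]'

```text
time: 37.03
ee_pos: [0.5653, 0.0476, 0.1233]
eef_rot: [[0.971, 0.239, -0.001], [0.239, -0.971, -0.0], [-0.001, -0.0, -1.0]]
ft_force: [0.4, 0.3, -0.5]
width: -0.0002
finger_force: 0.0
```

```bash
cat > g.py <<'E'
from h import *
F=[];Q=[]
for i in range(4):
  cams.snapshot('wrist');o=monitor.get_obs();F.append(o['ft_force']);Q.append(o['ee_pos'])
F=np.mean(F,0);Q=np.mean(Q,0)
t=np.radians(13.7);ex=np.array([np.cos(t),np.sin(t),0]);ey=np.array([-ex[1],ex[0],0]);y=(Q-[.5414,.096,0])@ey*1e3+1.28-30;z=Q[2]*1e3-62
T=-(y*F[2]-z*(F@ey))/1e3
print('t',o['time'],'rel y,z',y.round(1),z.round(1),'F fix x,y,z',(F@ex).round(2),(F@ey).round(2),F[2].round(2),'torque',T.round(3),'pad N',((T-.3)/.03).round(1))
E
python3 g.py
```

```text
t 37.2333 rel y,z -81.4 61.4 F fix x,y,z 0.14 0.07 -0.13 torque -0.006 pad N -10.2
```

Call:
play_rows --rows '[{"slide":[0,0,0.001],"rot":[0,0,0]},{"slide":[0,0,0.002],"rot":[0,0,0]},{"slide":[0,0,0.002],"rot":[0,0,0]},{"slide":[0,0,0.002],"rot":[0,0,0]},{"slide":[0,0.001,0.001],"rot":[0,0,0]},{"slide":[0,0.001,0.002],"rot":[0,0,0]},{"slide":[0,0.001,0.002],"rot":[0,0,0]},{"slide":[0,0,0],"rot":[0,0,0]},{"slide":[0,0,0],"rot":[0,0,0]},{"slide":[0,0,0],"rot":[0,0,0]}]'

```text
time: 38.07
ee_pos: [0.5656, 0.0466, 0.1205]
eef_rot: [[0.971, 0.239, -0.001], [0.239, -0.971, -0.001], [-0.001, 0.0, -1.0]]
ft_force: [0.4, -4.1, 4.3]
width: -0.0002
finger_force: 2.4
```

```bash
python3 g.py
```

```text
t 38.2667 rel y,z -82.4 58.5 F fix x,y,z -1.06 -4.46 4.91 torque 0.144 pad N -5.2
```

Call:
play_rows --rows '[{"slide":[0,0.001,0.001],"rot":[0,0,0]},{"slide":[0,0.001,0.001],"rot":[0,0,0]},{"slide":[0,0.001,0.001],"rot":[0,0,0]},{"slide":[0,0.001,0.001],"rot":[0,0,0]},{"slide":[0,0.001,0.001],"rot":[0,0,0]},{"slide":[0,0,0.001],"rot":[0,0,0]},{"slide":[0,0,0],"rot":[0,0,0]},{"slide":[0,0,0],"rot":[0,0,0]},{"slide":[0,0,0],"rot":[0,0,0]},{"slide":[0,0,0],"rot":[0,0,0]}]'

```text
time: 39.1
ee_pos: [0.5659, 0.0457, 0.1189]
eef_rot: [[0.971, 0.239, -0.001], [0.239, -0.971, -0.0], [-0.001, 0.0, -1.0]]
ft_force: [1.4, -3.9, 4.5]
width: 0.0002
finger_force: 2.3
```

```bash
python3 g.py
```

```text
t 39.3 rel y,z -83.4 56.9 F fix x,y,z -0.01 -3.67 4.76 torque 0.188 pad N -3.7
```

Call:
play_rows --rows '[{"slide":[0,0.001,0.001],"rot":[0,0,0]},{"slide":[0,0.001,0.001],"rot":[0,0,0]},{"slide":[0,0.001,0.001],"rot":[0,0,0]},{"slide":[0,0.001,0.002],"rot":[0,0,0]},{"slide":[0,0.001,0.001],"rot":[0,0,0]},{"slide":[0,0.001,0.002],"rot":[0,0,0]},{"slide":[0,0.001,0.001],"rot":[0,0,0]},{"slide":[0,0,0],"rot":[0,0,0]},{"slide":[0,0,0],"rot":[0,0,0]},{"slide":[0,0,0],"rot":[0,0,0]}]'

```text
time: 40.13
ee_pos: [0.5661, 0.044, 0.1165]
eef_rot: [[0.971, 0.239, -0.001], [0.239, -0.971, -0.0], [-0.001, -0.0, -1.0]]
ft_force: [2.0, -0.6, 2.7]
width: -0.0002
finger_force: 1.3
```

```bash
python3 g.py
```

```text
t 40.3333 rel y,z -85.0 54.5 F fix x,y,z 1.73 -1.46 2.13 torque 0.102 pad N -6.6
```

Call:
play_rows --rows '[{"slide":[0,0.001,0.001],"rot":[0,0,0]},{"slide":[0,0.001,0.002],"rot":[0,0,0]},{"slide":[0,0.001,0.001],"rot":[0,0,0]},{"slide":[0,0.001,0.002],"rot":[0,0,0]},{"slide":[0,0.001,0.001],"rot":[0,0,0]},{"slide":[0,0,0.002],"rot":[0,0,0]},{"slide":[0,0,0.001],"rot":[0,0,0]},{"slide":[0,0,0],"rot":[0,0,0]},{"slide":[0,0,0],"rot":[0,0,0]},{"slide":[0,0,0],"rot":[0,0,0]}]'

```text
time: 41.17
ee_pos: [0.5665, 0.0426, 0.1141]
eef_rot: [[0.971, 0.239, -0.001], [0.239, -0.971, -0.001], [-0.001, 0.0, -1.0]]
ft_force: [0.5, -1.7, 2.2]
width: 0.0002
finger_force: 1.1
```

```bash
python3 g.py
```

```text
t 41.3667 rel y,z -86.4 52.1 F fix x,y,z 0.3 -1.37 2.33 torque 0.13 pad N -5.7
```

Call:
play_rows --rows '[{"slide":[0,0.001,0.001],"rot":[0,0,0]},{"slide":[0,0.001,0.002],"rot":[0,0,0]},{"slide":[0,0.001,0.001],"rot":[0,0,0]},{"slide":[0,0.001,0.002],"rot":[0,0,0]},{"slide":[0,0.001,0.001],"rot":[0,0,0]},{"slide":[0,0,0.002],"rot":[0,0,0]},{"slide":[0,0,0.001],"rot":[0,0,0]},{"slide":[0,0,0],"rot":[0,0,0]},{"slide":[0,0,0],"rot":[0,0,0]},{"slide":[0,0,0],"rot":[0,0,0]}]'

```text
time: 42.2
ee_pos: [0.5668, 0.0414, 0.1117]
eef_rot: [[0.971, 0.239, -0.001], [0.239, -0.971, -0.001], [-0.001, 0.0, -1.0]]
ft_force: [-0.6, -2.8, 4.5]
width: -0.0004
finger_force: 2.5
```

```bash
cat >> g.py <<'E'
m=cams.camera_model('wrist');p,d=cams.snapshot('wrist');o=monitor.get_obs();R=np.array(o['eef_rot'])
v,u=np.nonzero(d>0);T=(pts(np.c_[u,v],m,d=d[v,u])-o['ee_pos'])@R*1e3
H=mask(p,(8,130,110),(25,255,255))[v,u]>0
k=H&(abs(T[:,1])<30)&(abs(T[:,0]-20)<20)&(T[:,2]>-15)&(T[:,2]<60)
print('handle tool mm',k.sum(),np.percentile(T[k],[2,50,98],axis=0).round(1).tolist())
E
python3 g.py
```

```text
t 42.4 rel y,z -87.8 49.7 F fix x,y,z -0.94 -2.21 5.08 torque 0.337 pad N 1.2
handle tool mm 1132 [[9.3, -5.5, -0.5], [25.0, -1.0, 1.2], [39.4, 3.7, 4.1]]
```

Call:
play_rows --rows '[{"slide":[0,0.001,0.001],"rot":[0,0,0]},{"slide":[0,0.001,0.001],"rot":[0,0,0]},{"slide":[0,0.001,0.001],"rot":[0,0,0]},{"slide":[0,0,0.001],"rot":[0,0,0]},{"slide":[0,0,0.001],"rot":[0,0,0]},{"slide":[0,0,0],"rot":[0,0,0]},{"slide":[0,0,0],"rot":[0,0,0]},{"slide":[0,0,0],"rot":[0,0,0]},{"slide":[0,0,0],"rot":[0,0,0]},{"slide":[0,0,0],"rot":[0,0,0]}]'

```text
time: 43.28
ee_pos: [0.567, 0.0408, 0.1106]
eef_rot: [[0.971, 0.239, -0.001], [0.239, -0.971, -0.0], [-0.001, 0.0, -1.0]]
ft_force: [-1.5, -1.5, 7.7]
width: -0.0007
finger_force: 3.8
```

```bash
python3 g.py
```

```text
t 43.4833 rel y,z -88.4 48.6 F fix x,y,z -1.18 -1.25 7.72 torque 0.622 pad N 10.7
handle tool mm 1123 [[9.2, -5.6, -0.6], [24.7, -1.0, 1.1], [39.3, 3.6, 4.1]]
```

The pad torque has risen clearly: 7.7 N at the handle, about 11 N at the pad. I'll retreat straight up.

Call:
play_rows --rows '[{"slide":[0,0,-0.001],"rot":[0,0,0]},{"slide":[0,0,-0.002],"rot":[0,0,0]},{"slide":[0,0,-0.004],"rot":[0,0,0]},{"slide":[0,0,-0.02],"rot":[0,0,0]},{"slide":[0,0,-0.05],"rot":[0,0,0]},{"slide":[0,0,-0.08],"rot":[0,0,0]},{"slide":[0,0,-0.08],"rot":[0,0,0]},{"slide":[0,0,-0.06],"rot":[0,0,0]},{"slide":[0,0,0],"rot":[0,0,0]},{"slide":[0,0,0],"rot":[0,0,0]}]'

```text
time: 44.37
ee_pos: [0.5673, 0.0409, 0.1851]
eef_rot: [[0.971, 0.239, -0.0], [0.239, -0.971, -0.0], [-0.0, 0.0, -1.0]]
ft_force: [-0.4, 0.1, -1.0]
width: -0.0001
finger_force: 0.0
```

```bash
python3 - <<'E'
from h import *
m=cams.camera_model('wrist');p,d=cams.snapshot('wrist');cv2.imwrite('pics/w8.png',p[:,:,::-1])
v,u=np.nonzero(d>0);W=pts(np.c_[u,v],m,d=d[v,u])
t=np.radians(13.7);ex=np.array([np.cos(t),np.sin(t)]);ey=np.array([-ex[1],ex[0]])
X=(W[:,:2]-[.5414,.096])@ex*1e3;Y=(W[:,:2]-[.5414,.096])@ey*1e3;Z=W[:,2]*1e3
k=(mask(p,(8,130,110),(25,255,255))[v,u]>0)&(Z>80)&(Z<140)&(X<40);print('handle',np.percentile(np.c_[X,Y,Z][k],[2,50,98],axis=0).round(1).tolist())
b=(mask(p,(100,120,60),(130,255,255))[v,u]>0)&(X>40)&(X<78)&(abs(Y)<20)&(Z>35)&(Z<65);print('ring',b.sum(),np.percentile(np.c_[X,Y,Z][b],[2,50,98],axis=0).round(1).tolist())
E
```

```text
handle [[-8.3, -63.3, 106.9], [15.2, -58.9, 109.4], [39.1, -54.3, 111.3]]
ring 391 [[56.6, -14.4, 49.2], [62.1, -4.0, 57.3], [67.5, 12.8, 60.3]]
```

View pics/w8.png

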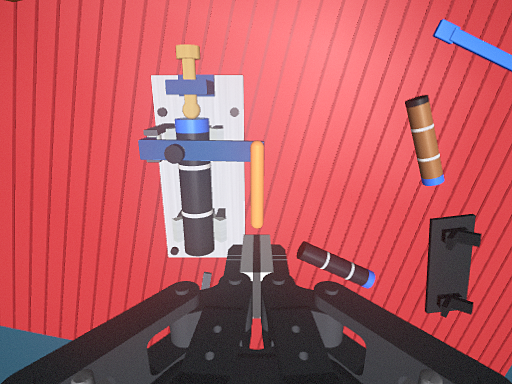

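The strap is down across the barrel at (195,150), the handle at (257,185) has not sprung back, and the nose is still at the pin (191,112). Handing in.

```bash
python3 -c "
from station import job
print(job.finish_job())"
```

```text
the job is handed in; nothing more can be done
None
```

The barrel lies in both Vs with its nose on the stop pin after a push of about 5 N held for over a second, the strap is clamped at an estimated 11 N on the pad (about 7.7 N at the handle) and stayed down when I let go, and the job was handed in at about 44 s; no verdict was shown.

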